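# Load the tag-reading box and shut its lid

## Task

Raise the lid of the wooden reading box until its folding stay locks, then set the tagged sample jar softly on the box floor close in front of the reader block, two or three centimetres from it, with its tag squarely facing the reader window. Then break the stay joint and lower the lid gently until it is fully shut, without letting it drop, and leave the other pots and things where they are.

Things in the scene. Friction and masses are not known exactly. Their poses are not given: they have to be found in the camera images.
- box: Wooden reading box, fixed: 190 mm deep (its x), 280 mm wide (its y), 85 mm high, walls and floor 10 mm thick. Origin at the centre of its underside on the table; +x points away from the robot to the hinged side, +y to the left, z up.
- lid (a joint): Angle of the box lid, rad: 0 shut; grows as the front edge rises and swings away from the robot. It can go no further than 1.466, where the stay is dead straight; locked, it stands within 0.01 of that. The stiff hinge holds the lid by itself above about 1.1 rad; lower down the lid (0.4 kg) falls shut if it is not held.
- stay (a joint): Bend of the stay's middle joint, rad: 0 folded (lid shut), 2.79 dead straight, 2.93 locked (just past straight, against its stop). A light spring snaps it to the stop over about the last 0.3 rad before straight, also when it was pushed back no further than that. At 2.1 the lid is at about 1.3 rad.
- hinge (a point): Middle of the lid's hinge line, on the upper edge of the box's far wall (95 mm along box +x from the box centre, 85 mm high). The hinge line runs along box y.
- handle (a point): Centre of the lid's handle: a round steel bar 12 mm thick, 120 mm long along box y, 50 mm in front of the lid's front edge on two thin arms at its ends; a finger fits between bar and lid (44 mm clear). Lid shut: 91 mm above the table. It circles the hinge line at 240 mm. The lid is a board 190 by 280 mm, 12 mm thick.
- pin (a point): Middle of the stay's release pin: a round steel rod 14 mm thick that sticks 72 mm out along box -y from the stay's middle joint; this point is 50 mm out from the stay bars. Lid shut: 70 mm above the table. Locked: about 43 mm beyond (box +x) and 74 mm above pivot. It circles pivot at 85 mm.
- jar_center (a point): Tagged sample jar, loose, 0.2 kg: white cylinder 54 mm across, 64 mm tall, grey cap. This point is on its axis 32 mm above its underside. Its x axis points to its marked side: a flat card tag 22 mm wide and 34 mm high standing 3 mm proud of the side, and a small raised bar on the cap pointing the same way.
- window (a point): Centre of the window on the front face of the reader, a black block 60 mm wide, 58 mm high, 30 mm deep that stands fixed on the box floor against the far inner wall. This point is on the face, 34 mm above the box floor (floor top 10 mm above the table). Its axes are those of the box: the window looks along -x, towards the robot.
- pivot (a point): Axis of the stay's lower pivot (this point level with pin sideways) on the box's right (-y) end, at box x -15 mm, 55 mm above the table. The two 85 mm links stand 9 mm outside that end. To break the locked stay, push the pin away from the robot (box +x) and down on its circle about this pivot, by some 35 to 45 mm (a few newtons); slowly, as the lid edge moves down about 4 times as fast.
- plain_jar: Bystander: look-alike white jar, 54 mm across, 64 mm tall, without a tag and without a bar on its cap. Origin at the centre of its underside.
- jug: Bystander: terracotta jug, 96 mm across, 135 mm tall. Origin at the centre of its underside.
- bowl: Bystander: terracotta bowl, 110 mm across, 45 mm tall. Origin at the centre of its underside.
- cup: Bystander: dark mug, 72 mm across, 60 mm tall. Origin at the centre of its underside.
- dish: Bystander: terracotta dish, 100 mm across, 28 mm tall. Origin at the centre of its underside.
- brush: Bystander: hand brush lying on the table, wooden handle.
- sherd: Bystander: flat round sherd, 70 mm across, 12 mm thick. Origin at the centre of its underside.
- reader: The reader block itself (see window). Origin at the centre of its underside, on the box floor.
- jar: The tagged jar (see jar_center). Origin at the centre of its underside; same axes.
Mind the look-alikes: they are no part of the job. Leave any pink or yellow look-alike of the jar alone.

How it is judged:
By the outcome, as a careful person would: the job done as asked, in the order asked, and still so for the second after the job is handed in, with the robot touching nothing.
It also fails if it takes over 72 s, if anything falls off the work surface, if the arm or the gripper's body presses on something with over 40 N, if the wrist force passes 120 N, or if a joint passes its speed limit or range.

## Robot

A 7-joint arm with a two-finger parallel gripper is mounted at the origin on the work surface. World frame = base frame: x ahead of the robot, y to its left, z up, the work surface at z = 0. Lengths are in m, angles in rad, forces in N, time in s.
With the tool pointing down it reaches from about 0.425 to 0.925 m from the base axis. Payload 6.8 kg.
Tool frame: the origin (TCP) lies on the front face of the gripper's body, between the roots of the fingers; the fingertips stand 73 mm ahead of it and the grasp point (between the pads) lies 54 mm ahead of it; z points along the fingers, y is the line along which they close (so a half turn about z gives the same grasp; the last joint's range is limited). The gripper opens to 85 mm and grips with 20 to 120 N. Pads are 22 mm wide; open, the fingers measure 114 mm over their backs; the gripper's body (76 mm by 85 mm) begins 54 mm behind the grasp point. The pads swing forward as they close: fully open they stand 13 mm farther back than shut.
Start: joints at [-1.301, 0.477, 0.022, 1.555, -0.011, 1.109, -0.083], TCP at [0.249, 0.627, 0.304] pointing down, gripper open.
Joint ranges: [-2.96, 2.96], [-0.34, 2.1], [-1.41, 1.46], [0.24, 2.44], [-1.37, 4.51], [0.17, 1.92], [-2.96, 2.96]. Speed limits (rad/s): [2.39, 2.39, 3.14, 3.14, 3.14, 3.14, 3.14].

## Interface

Orientations are given as a unit quaternion [w, x, y, z].
In Python, from station import bot, optics gives the robot as it stands.
- The arm moves only by the tool drive_tool, never from a script. Its argument "deltas" is a list of rows, each an object with "gripper": the closure in counts, from 0 (fully open) to 255 (shut); "offset": the shift along the tool's x, y, z in units of 1000 mm (1.0 is 1000 mm), a list of three; "angular": the turn, a rotation vector about the tool's x, y, z in units of 45 degrees (1.0 is 45 degrees), a list of three. In form: [{"gripper": gripper, "offset": [dx, dy, dz], "angular": [rx, ry, rz]}, ...]. A call has 1 to 5 rows; each row is the pose to reach, as a shift and turn from the pose commanded when the call began, along the tool's axes at that moment; what a row does not reach only later rows make up. A row lasts 1/10 s, in which the tool goes at most 50 mm and 8.59 degrees, less where a joint would pass 70% of its speed; a pose out of reach is approached as far as the arm can. A call with a number of a shift or a turn outside -1 to 1 is refused whole. A call with a gripper value outside its range is refused whole. The fingers move at their own pace and stop on an object; "grip_force" is the grip in N (left out, the last holds). Time passes only in rows, so rows that repeat a pose let the fingers close. It gives the time, the measured TCP pose, the force, the opening and the grip force at its end, in the units of the state.
- bot.get_obs(): the state, without advancing time (a new reading comes with each control period).
- optics.read_camera(name): name is "side" or "top"; returns the picture (480x640x3 uint8, blue, green, red); there is no depth.
- optics.camera_model(name): a dict with "fx", "fy", "cx", "cy" (pixels), "cam_to_world" (4x4, takes a point from camera to world coordinates). Camera axes: x right, y up, looking along -z (the intrinsics and any distortion apply to the point x, -y, -z); pixel columns grow to the right and rows downward; lengths in m; the calibration is good to about 2 mm. A picture is of the moment at which its call begins. camera_model takes no time and is no camera call.
- bot.hand_in(): hands the job in; it is judged then, once.
The state is a dict: "t": time; "q": joint angles; "joint_vel": joint speeds; "joint_torque": joint torques, N m; "eef_pos": TCP position; "tool_rot": TCP orientation; "contact_force": force on the tool from outside, world axes, zero at the start; "torque": the same for the moment, N m; "gripper_width": opening from 0.0 (shut) to 1.0 (fully open); "grasp_force": force on a finger pad.
Only numpy, scipy, OpenCV 4.12 (cv2) and the standard library are available. Lean on these libraries where they do the work, as an engineer would, in place of code of your own. Each camera call takes 0.05 s, during which the arm holds its last target. There are 200 camera calls.

## Working session

There is one attempt and no reset: what is moved stays moved. The work goes in short steps, Python scripts to look and compute and a tool call to move; the robot and the scene stay as the last step left them, time stands still between calls to the robot, and variables do not carry over. Pictures are saved under pics/ and viewed, at most 10 in all, crops included, and the job is handed in when it is done.

Besides the shell and the picture viewer there is one more tool, called after ">>>" by a JSON object that holds its "method" and its "body", one argument or row to a line. drive_tool: Moves the arm, as the interface text tells. Its arguments: {"type":"object","properties":{"deltas":{"type":"array"},"grip_force":{"type":"number"}},"required":["deltas"]}

```bash
ls; mkdir -p pics
python3 - <<'E'
from station import bot, optics
import cv2
for n in("side","top"):
    cv2.imwrite(f"pics/{n}0.png",optics.read_camera(n))
    m=optics.camera_model(n); print(n,m)
o=bot.get_obs(); print({k:o[k] for k in("t","eef_pos","tool_rot","contact_force","gripper_width")})
E
```

```text
pics
side {'fx': 552.2602972803718, 'fy': 552.2602972803718, 'cx': 322.671131566937, 'cy': 237.41505390729324, 'cam_to_world': array([[ 9.92553705e-01,  7.42584435e-02, -9.65547846e-02,
         3.88196232e-01],
       [-1.21805113e-01,  6.10359264e-01, -7.82703701e-01,
        -1.02866618e+00],
       [ 8.10748694e-04,  7.88636325e-01,  6.14859407e-01,
         8.59162558e-01],
       [ 0.00000000e+00,  0.00000000e+00,  0.00000000e+00,
         1.00000000e+00]])}
top {'fx': 440.0538359585796, 'fy': 440.0538359585796, 'cx': 330.5761208165582, 'cy': 238.525363362452, 'cam_to_world': array([[-0.02579224,  0.99819913, -0.05415964,  0.45627133],
       [-0.99955993, -0.02495749,  0.01603311, -0.00219681],
       [ 0.01465255,  0.05454933,  0.99840356,  1.07587515],
       [ 0.        ,  0.        ,  0.        ,  1.        ]])}
{'t': 0.1, 'eef_pos': array([0.24882753, 0.62703414, 0.30302314]), 'tool_rot': array([-1.13860835e-04,  1.87754895e-01,  9.82215567e-01, -8.16774314e-04]), 'contact_force': array([ 0.40477775, -0.11175072, -0.54031978]), 'gripper_width': 1.0006514949856806}
```

View pics/top0.png

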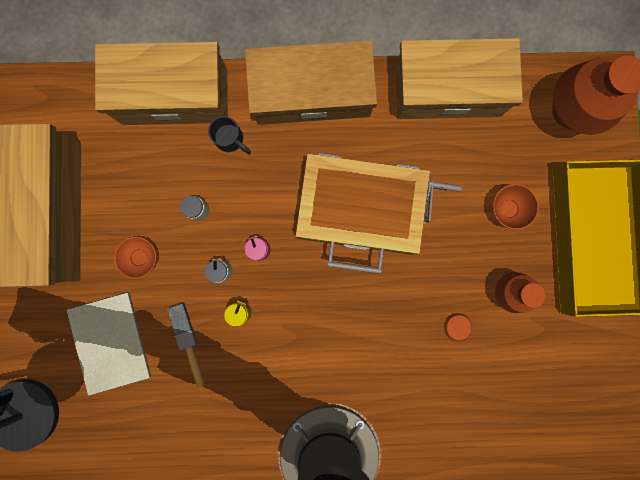

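View pics/side0.png

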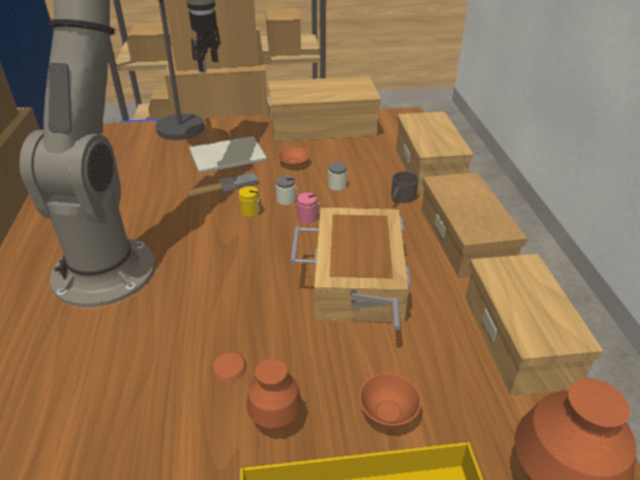

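The top view shows the box lid with corners near (308,155), (429,172), (421,253) and (296,238). The handle bar is around (355,268) and the pin around (445,187). The tagged jar (grey cap with a bar) is at (217,270), the plain jar at (194,207), the pink one at (256,249) and the yellow one at (236,314). The side view agrees.

```bash
cat > h.py <<'E'
import numpy as np, cv2
from station import bot, optics
from scipy.spatial.transform import Rotation as R
def ray(n,u,v):
    m=optics.camera_model(n);T=m["cam_to_world"]
    d=T[:3,:3]@np.array([(u-m["cx"])/m["fx"],-(v-m["cy"])/m["fy"],-1]);return T[:3,3],d
def plane(n,u,v,z):
    o,d=ray(n,u,v);return o+d*(z-o[2])/d[2]
def two(p,q):  # side px, top px
    (a,d),(b,e)=ray("side",*p),ray("top",*q)
    s=np.linalg.lstsq(np.c_[d,-e],b-a,rcond=None)[0]
    P,Q=a+d*s[0],b+e*s[1];return (P+Q)/2,np.linalg.norm(P-Q)
def proj(n,P):
    m=optics.camera_model(n);T=m["cam_to_world"];c=T[:3,:3].T@(np.asarray(P)-T[:3,3])
    return np.array([m["cx"]+m["fx"]*c[0]/-c[2],m["cy"]-m["fy"]*c[1]/-c[2]])
def tool():
    o=bot.get_obs();q=o["tool_rot"];return o,np.array(o["eef_pos"]),R.from_quat([q[1],q[2],q[3],q[0]])
E
python3 - <<'E'
from h import *
im=cv2.imread("pics/top0.png")
hsv=cv2.cvtColor(im,cv2.COLOR_BGR2HSV)
# pale lid frame
roi=np.zeros(im.shape[:2],np.uint8);roi[145:262,285:440]=1
m=((hsv[...,2]>150)&(hsv[...,0]>12)&(hsv[...,0]<32)&(hsv[...,1]>60)).astype(np.uint8)*roi
m=cv2.morphologyEx(m,cv2.MORPH_OPEN,np.ones((3,3)))
c=max(cv2.findContours(m,0,1)[0],key=cv2.contourArea)
b=cv2.boxPoints(cv2.minAreaRect(c));print(b,cv2.contourArea(c))
P=np.array([plane("top",*p,.097) for p in b]);print(P.round(4),np.linalg.norm(np.diff(P[:,:2],axis=0),axis=1))
# grey things near jar: cap hue/sat
g=((hsv[...,1]<70)&(hsv[...,2]>70)&(hsv[...,2]<235)).astype(np.uint8)
for (x,y) in((217,270),(194,207)):
    r=np.zeros_like(g);r[y-18:y+18,x-18:x+18]=1
    cs=max(cv2.findContours(g*r,0,1)[0],key=cv2.contourArea);print(cv2.minEnclosingCircle(cs),cv2.contourArea(cs))
def up(y0,y1,x0,x1,k):return cv2.resize(im[y0:y1,x0:x1],None,fx=k,fy=k,interpolation=cv2.INTER_CUBIC)
A=up(245,295,190,270,5);B=up(145,285,290,470,4)
B=cv2.resize(B,(720,560))
o=np.zeros((560,800,3),np.uint8);o=np.zeros((600,800,3),np.uint8)
o[:250,:400]=A;o[:250,400:800]=up(180,230,170,250,5);o[250:530,:720]=up(150,220,290,470,4);
cv2.imwrite("pics/c1.png",o)
cv2.imwrite("pics/c2.png",up(145,285,290,470,4))
E
```

```text
[[295.26874 236.06511]
 [306.7979  153.05525]
 [431.4762  170.37169]
 [419.94702 253.38155]] 10213.0
[[ 0.5168  0.0605  0.097 ]
 [ 0.7032  0.0306  0.097 ]
 [ 0.6575 -0.2493  0.097 ]
 [ 0.4712 -0.2164  0.097 ]] [0.18881312 0.28365226 0.18920859]
((218.0, 271.0), 13.601571083068848) 395.5
((194.25, 207.625), 14.429346084594727) 489.0
```

View pics/c2.png

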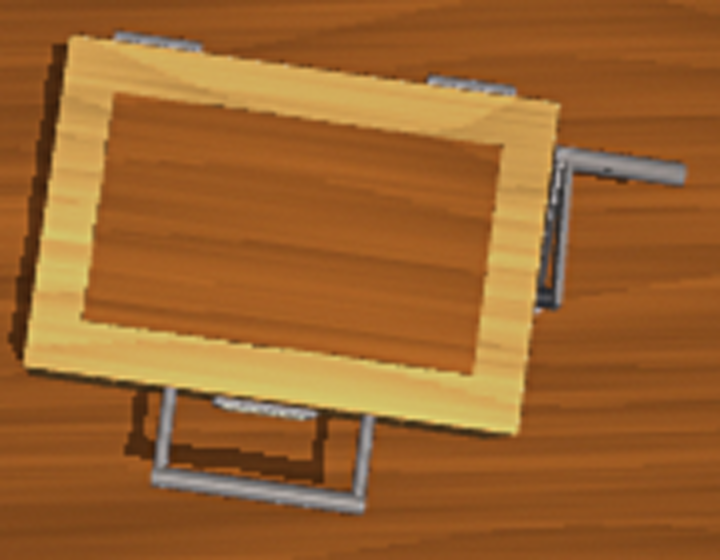

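View pics/c1.png

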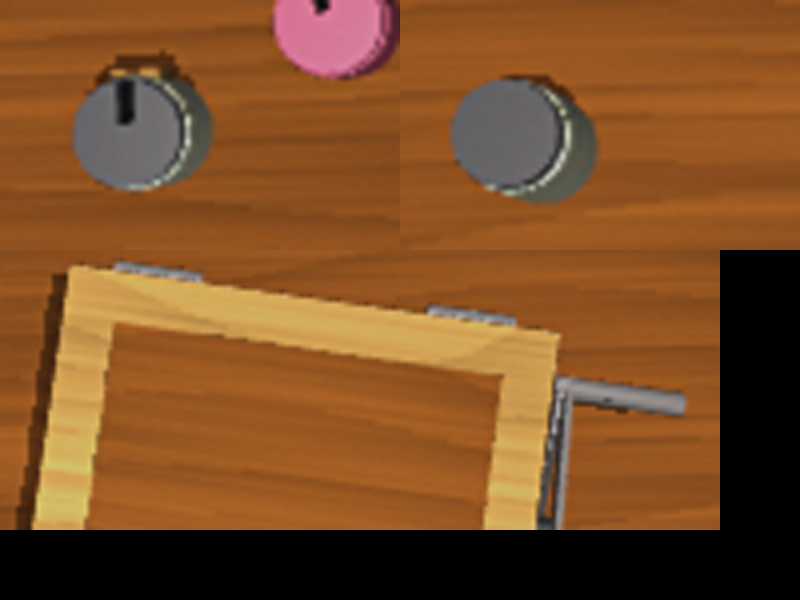

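Crop c2 gives refined lid corners, and the bar ends are at about (328.8,264.5) and (380.5,271.3). In crop c1 the tagged jar's cap centre is at about (215.8,271.4), its bar points image-up and slightly left, and its tag is on the +x side.

Run:
```python
from h import *
k=np.array([(70,36),(560,103),(520,435),(25,368)])/4+[290,145]
P=np.array([plane("top",*p,.097) for p in k]);print(P.round(4),P.mean(0))
x=(P[0]+P[1]-P[2]-P[3])[:2];y=(P[0]+P[3]-P[1]-P[2])[:2]
print("yaw",np.degrees(np.arctan2(x[1],x[0])),np.degrees(np.arctan2(-y[0],y[1])))
a,b=plane("top",328.8,264.5,.091),plane("top",380.5,271.2,.091);print("handle",a,b,(a+b)/2,np.linalg.norm(a-b),np.degrees(np.arctan2(-(a-b)[0],(a-b)[1])))
c=plane("top",190+129/5,245+132/5,.064);t=plane("top",190+125/5,245+102/5,.066);g=plane("top",190+136/5,245+72/5,.049)
for q in(t,g):print("jar",c,q,np.degrees(np.arctan2((q-c)[1],(q-c)[0])))
yaw=np.radians(-9.3);Rz=np.array([[np.cos(yaw),-np.sin(yaw)],[np.sin(yaw),np.cos(yaw)]])
C=P.mean(0)[:2]
print("handle from box",C+Rz@[-.145,0])
o,p,Rt=tool();print(Rt.as_matrix().round(3))
```

```text
[[ 0.7011  0.0291  0.097 ]
 [ 0.6567 -0.246   0.097 ]
 [ 0.4704 -0.2165  0.097 ]
 [ 0.5147  0.0584  0.097 ]] [ 0.58571822 -0.09373784  0.097     ]
yaw -8.967458838747508 -9.154389827082246
handle [ 0.45169345 -0.0125458   0.091     ] [ 0.43375107 -0.12774734  0.091     ] [ 0.44272226 -0.07014657  0.091     ] 0.11659040935957178 -8.852568254837353
jar [0.44251096 0.24570846 0.064     ] [0.45624369 0.24687809 0.066     ] 4.868173858458189
jar [0.44251096 0.24570846 0.064     ] [0.47002103 0.24582197 0.049     ] 0.2364179197200014
handle from box [ 0.44262414 -0.07030529]
[[-0.929  0.369 -0.001]
 [ 0.369  0.929 -0.002]
 [-0.    -0.002 -1.   ]]
```

>>> {"method": "drive_tool", "body": {
  "deltas": [
    {"gripper": 135,"offset": [-0.18,-0.15,0.01],"angular": [0,0,0.573]},
    {"gripper": 135,"offset": [-0.18,-0.15,0.01],"angular": [0,0,0.573]},
    {"gripper": 135,"offset": [-0.18,-0.15,0.01],"angular": [0,0,0.573]},
    {"gripper": 135,"offset": [-0.18,-0.15,0.01],"angular": [0,0,0.573]},
    {"gripper": 135,"offset": [-0.18,-0.15,0.01],"angular": [0,0,0.573]}
  ],
  "grip_force": 30
}}

```text
t: 0.6
eef_pos: [0.3626, 0.4178, 0.2935]
tool_rot: [0.0, 0.404, 0.915, -0.001]
contact_force: [-0.3, -0.3, -0.2]
gripper_width: 0.466
grasp_force: 0.0
```

```bash
cat >> h.py <<'E'
C=np.array([0.5857,-0.0937]); YAW=np.radians(-9.0)
def W(x,y,z): # box -> world
    c,s=np.cos(YAW),np.sin(YAW);return np.array([C[0]+c*x-s*y,C[1]+s*x+c*y,z])
def goto(P,yaw=YAW): # tool down, tool y axis at world angle yaw -> offset, angular units
    o,p,Rt=tool();y=np.array([np.cos(yaw),np.sin(yaw),0]);z=np.array([0,0,-1.])
    Rd=R.from_matrix(np.c_[np.cross(y,z),y,z])
    print("off",Rt.inv().apply(P-p).round(4),"dist",np.linalg.norm(P-p).round(3),"ang",((Rt.inv()*Rd).as_rotvec()/(np.pi/4)).round(4))
E
python3 - <<'E'
from h import *
goto(np.array([.43,.17,.27]),np.radians(19)); goto(W(-.145,0,.25))
E
```

```text
off [-0.2285 -0.1172  0.0239] dist 0.258 ang [-0.001   0.0019  0.5195]
off [-0.4149 -0.2704  0.0444] dist 0.497 ang [-5.0000e-04  2.2000e-03  1.1418e+00]
```

>>> {"method": "drive_tool", "body": {
  "deltas": [
    {"gripper": 135,"offset": [-0.2285,-0.117,0.024],"angular": [0,0,0.52]},
    {"gripper": 135,"offset": [-0.2285,-0.117,0.024],"angular": [0,0,0.52]},
    {"gripper": 135,"offset": [-0.2285,-0.117,0.024],"angular": [0,0,0.52]},
    {"gripper": 135,"offset": [-0.2285,-0.117,0.024],"angular": [0,0,0.52]},
    {"gripper": 135,"offset": [-0.2285,-0.117,0.024],"angular": [0,0,0.52]}
  ]
}}

```text
t: 1.1
eef_pos: [0.4272, 0.1797, 0.2704]
tool_rot: [-0.0, 0.579, 0.815, 0.0]
contact_force: [0.7, 0.2, -0.2]
gripper_width: 0.475
grasp_force: 0.0
```

>>> {"method": "drive_tool", "body": {
  "deltas": [
    {"gripper": 135,"offset": [-0.231,-0.066,0.02],"angular": [0,0,0.622]},
    {"gripper": 135,"offset": [-0.231,-0.066,0.02],"angular": [0,0,0.622]},
    {"gripper": 135,"offset": [-0.231,-0.066,0.02],"angular": [0,0,0.622]},
    {"gripper": 135,"offset": [-0.231,-0.066,0.02],"angular": [0,0,0.622]},
    {"gripper": 135,"offset": [-0.231,-0.066,0.02],"angular": [0,0,0.622]}
  ]
}}

```text
t: 1.6
eef_pos: [0.4402, -0.0608, 0.2505]
tool_rot: [0.0, 0.76, 0.65, 0.0]
contact_force: [1.3, 0.7, 0.3]
gripper_width: 0.471
grasp_force: 0.0
```

Run:
```python
from h import *
goto(W(-.145,0,.145)); print(tool()[0]["q"])
```

```text
off [-0.0097  0.0039  0.1055] dist 0.106 ang [ 0.0001 -0.      0.0006]
[-0.53723379  0.17562574  0.60170866  2.17034591 -0.13441487  0.830409
 -0.00841521]
```

>>> {"method": "drive_tool", "body": {
  "deltas": [
    {"gripper": 135,"offset": [-0.01,0.004,0.0],"angular": [0,0,0]},
    {"gripper": 135,"offset": [-0.01,0.004,0.035],"angular": [0,0,0]},
    {"gripper": 135,"offset": [-0.01,0.004,0.07],"angular": [0,0,0]},
    {"gripper": 135,"offset": [-0.01,0.004,0.105],"angular": [0,0,0]},
    {"gripper": 135,"offset": [-0.01,0.004,0.105],"angular": [0,0,0]}
  ]
}}

```text
t: 2.1
eef_pos: [0.4405, -0.0686, 0.1424]
tool_rot: [-0.002, 0.759, 0.651, -0.003]
contact_force: [0.1, -0.3, 0.2]
gripper_width: 0.474
grasp_force: 0.0
```

>>> {"method": "drive_tool", "body": {
  "deltas": [
    {"gripper": 230,"offset": [0,0,0],"angular": [0,0,0]},
    {"gripper": 230,"offset": [0,0,0],"angular": [0,0,0]},
    {"gripper": 230,"offset": [0,0,0],"angular": [0,0,0]},
    {"gripper": 230,"offset": [0,0,0],"angular": [0,0,0]},
    {"gripper": 230,"offset": [0,0,0],"angular": [0,0,0]}
  ],
  "grip_force": 25
}}

```text
t: 2.6
eef_pos: [0.4454, -0.0691, 0.1472]
tool_rot: [0.002, 0.759, 0.651, 0.002]
contact_force: [6.4, -2.8, -0.9]
gripper_width: 0.129
grasp_force: 25.0
```

Run:
```python
from h import *
a,b=optics.read_camera("side"),optics.read_camera("top")
o=np.hstack([cv2.resize(a[180:340,250:430],None,fx=2.2,fy=2.2),cv2.resize(b[180:340,290:470],None,fx=2.2,fy=2.2)]);cv2.imwrite("pics/c3.png",o)
goto(W(-.145,0,.145));print(tool()[0])
```

```text
off [-0.0024 -0.0026  0.0021] dist 0.004 ang [ 0.0073 -0.0005  0.0036]
{'t': 2.7, 'q': array([-0.40643587,  0.38722706,  0.50785549,  2.23687141, -0.33978389,
        0.58331635,  0.20096941]), 'joint_vel': array([ 0.00065457, -0.00042224, -0.00118536, -0.00013202, -0.00197307,
        0.00018923, -0.00055909]), 'joint_torque': array([-8.70775245e-01, -3.69257820e+01,  4.29561719e+00, -1.30338407e+01,
       -2.59004283e-02,  1.74213007e+00,  8.91834288e-02]), 'eef_pos': array([ 0.44542967, -0.06908408,  0.14716579]), 'tool_rot': array([0.00203377, 0.75948938, 0.65051339, 0.00201788]), 'contact_force': array([ 4.41047481, -2.68456219, -0.36205801]), 'torque': array([-0.55133559, -1.05417101, -0.07978504]), 'grasp_force': 25.018515586853027, 'gripper_width': 0.12525853074096993}
```

View pics/c3.png

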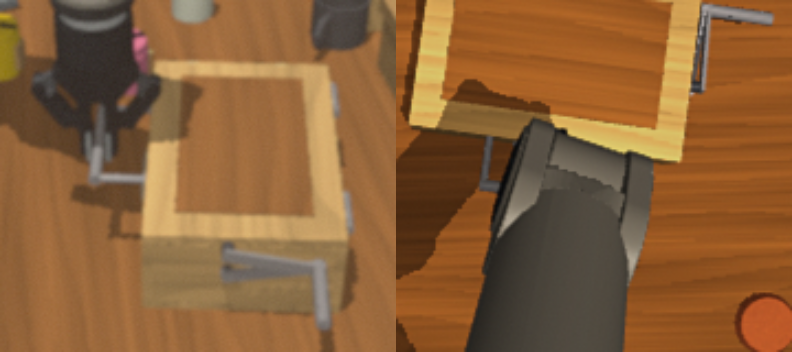

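The bar is gripped: fingers straddle it at about (95,150) in the crop and the grip is 25 N. Now I'll raise the lid along its arc.

>>> {"method": "drive_tool", "body": {
  "deltas": [
    {"gripper": 230,"offset": [0,0.0013,-0.0192],"angular": [0,0,0]},
    {"gripper": 230,"offset": [0,0.004,-0.0382],"angular": [0,0,0]},
    {"gripper": 230,"offset": [0,0.0083,-0.0569],"angular": [0,0,0]},
    {"gripper": 230,"offset": [0,0.0141,-0.0752],"angular": [0,0,0]},
    {"gripper": 230,"offset": [0,0.0213,-0.093],"angular": [0,0,0]}
  ]
}}

```text
t: 3.2
eef_pos: [0.4672, -0.0726, 0.2411]
tool_rot: [0.003, 0.759, 0.651, 0.003]
contact_force: [15.0, -4.0, -10.6]
gripper_width: 0.127
grasp_force: 25.5
```

>>> {"method": "drive_tool", "body": {
  "deltas": [
    {"gripper": 230,"offset": [0,0.0086,-0.0171],"angular": [0,0,0]},
    {"gripper": 230,"offset": [0,0.0186,-0.0336],"angular": [0,0,0]},
    {"gripper": 230,"offset": [0,0.0298,-0.0491],"angular": [0,0,0]},
    {"gripper": 230,"offset": [0,0.0423,-0.0638],"angular": [0,0,0]},
    {"gripper": 230,"offset": [0,0.0558,-0.0774],"angular": [0,0,0]}
  ]
}}

```text
t: 3.7
eef_pos: [0.5205, -0.0812, 0.3169]
tool_rot: [0.002, 0.759, 0.651, 0.001]
contact_force: [13.1, -4.8, -19.3]
gripper_width: 0.129
grasp_force: 24.2
```

Run:
```python
from h import *
o=tool()[0];print({k:np.round(o[k],3) for k in("t","eef_pos","tool_rot","contact_force","torque","grasp_force","gripper_width")})
th=.825
goto(W(.095-.24*np.cos(th),0,.085+.24*np.sin(th)+.056))
```

```text
{'t': np.float64(3.7), 'eef_pos': array([ 0.52 , -0.081,  0.317]), 'tool_rot': array([0.002, 0.759, 0.651, 0.001]), 'contact_force': array([ 13.099,  -4.844, -19.292]), 'torque': array([-0.965, -2.568, -0.004]), 'grasp_force': np.float64(24.222), 'gripper_width': np.float64(0.129)}
off [-0.0021 -0.0015 -0.0004] dist 0.003 ang [0.0049 0.0013 0.0036]
```

>>> {"method": "drive_tool", "body": {
  "deltas": [
    {"gripper": 230,"offset": [0,0.0166,-0.0109],"angular": [0,0,0]},
    {"gripper": 230,"offset": [0,0.0332,-0.0206],"angular": [0,0,0]},
    {"gripper": 230,"offset": [0,0.0496,-0.0296],"angular": [0,0,0]},
    {"gripper": 230,"offset": [0,0.0667,-0.0382],"angular": [0,0,0]},
    {"gripper": 230,"offset": [0,0.0845,-0.0455],"angular": [0,0,0]}
  ]
}}

```text
t: 4.2
eef_pos: [0.6018, -0.0948, 0.3653]
tool_rot: [-0.001, 0.76, 0.65, 0.0]
contact_force: [-8.9, -1.5, 14.8]
gripper_width: 0.126
grasp_force: 28.0
```

Run:
```python
from h import *
o=tool()[0];print({k:np.round(o[k],3) for k in("t","contact_force","torque")})
for th in(1.225,1.42,1.47,1.491):
  goto(W(.095-.24*np.cos(th),0,.085+.24*np.sin(th)+.056))
```

```text
{'t': np.float64(4.2), 'contact_force': array([-8.864, -1.474, 14.784]), 'torque': array([-0.267,  1.939, -0.093])}
off [-0.0015 -0.0024 -0.0015] dist 0.003 ang [-0.0012 -0.0015  0.0022]
off [-0.0015  0.0429 -0.013 ] dist 0.045 ang [-0.0012 -0.0015  0.0022]
off [-0.0015  0.0548 -0.0146] dist 0.057 ang [-0.0012 -0.0015  0.0022]
off [-0.0015  0.0598 -0.015 ] dist 0.062 ang [-0.0012 -0.0015  0.0022]
```

>>> {"method": "drive_tool", "body": {
  "deltas": [
    {"gripper": 230,"offset": [0,0.01,-0.0048],"angular": [0,0,0]},
    {"gripper": 230,"offset": [0,0.021,-0.009],"angular": [0,0,0]},
    {"gripper": 230,"offset": [0,0.0325,-0.0117],"angular": [0,0,0]},
    {"gripper": 230,"offset": [0,0.044,-0.0137],"angular": [0,0,0]},
    {"gripper": 230,"offset": [0,0.0515,-0.0147],"angular": [0,0,0]}
  ]
}}

```text
t: 4.7
eef_pos: [0.653, -0.1029, 0.3773]
tool_rot: [0.0, 0.76, 0.65, -0.001]
contact_force: [0.2, -3.0, -3.4]
gripper_width: 0.126
grasp_force: 26.7
```

>>> {"method": "drive_tool", "body": {
  "deltas": [
    {"gripper": 230,"offset": [0,0.003,-0.0003],"angular": [0,0,0]},
    {"gripper": 230,"offset": [0,0.006,-0.0007],"angular": [0,0,0]},
    {"gripper": 230,"offset": [0,0.006,-0.0007],"angular": [0,0,0]}
  ]
}}

```text
t: 5.0
eef_pos: [0.6592, -0.1039, 0.3777]
tool_rot: [0.001, 0.76, 0.65, -0.001]
contact_force: [-1.0, -5.7, 2.4]
gripper_width: 0.129
grasp_force: 27.5
```

Run:
```python
from h import *
o=tool()[0];print({k:np.round(o[k],3) for k in("t","contact_force","torque")})
for th in(1.47,1.491):
  goto(W(.095-.24*np.cos(th),0,.085+.24*np.sin(th)+.056))
a,b=optics.read_camera("side"),optics.read_camera("top")
o=np.hstack([cv2.resize(a[110:350,260:430],None,fx=2.3,fy=2.3),cv2.resize(b[110:350,290:460],None,fx=2.3,fy=2.3)]);cv2.imwrite("pics/c4.png",o)
for s in (2.79,2.93):print(s)
p=W(-.015+.043,-.199,.129);print(proj("side",p),proj("top",p))
```

```text
{'t': np.float64(5.0), 'contact_force': array([-1.018, -5.659,  2.371]), 'torque': array([-1.016,  0.412, -0.145])}
off [-0.0014 -0.0034 -0.0021] dist 0.004 ang [0.0004 0.0022 0.0017]
off [-0.0014  0.0016 -0.0025] dist 0.003 ang [0.0004 0.0022 0.0017]
2.79
2.93
[377.02868345 297.50406645] [457.12870752 201.10267614]
```

View pics/c4.png

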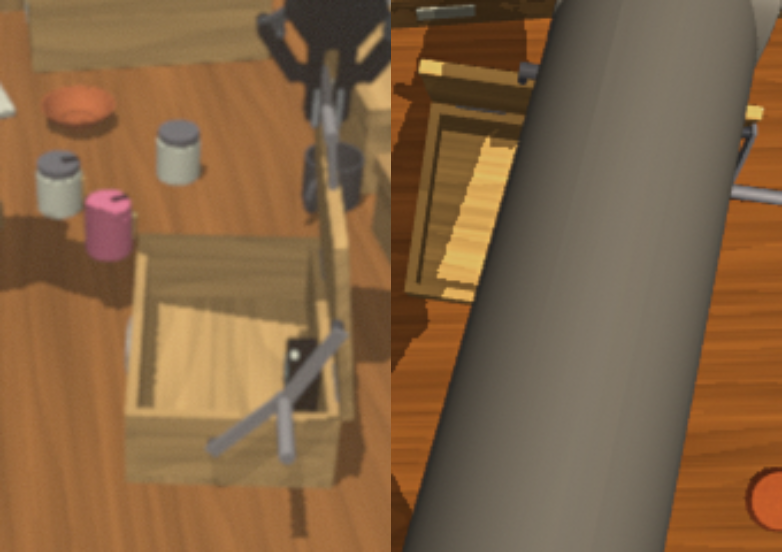

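The stay is nearly straight: the middle joint at crop (285,395) is still slightly below the line between its ends, about 0.25 rad short. I'll push the lid a few mm more.

>>> {"method": "drive_tool", "body": {
  "deltas": [
    {"gripper": 230,"offset": [0,0.002,0],"angular": [0,0,0]},
    {"gripper": 230,"offset": [0,0.004,0],"angular": [0,0,0]},
    {"gripper": 230,"offset": [0,0.004,0],"angular": [0,0,0]}
  ]
}}

```text
t: 5.4
eef_pos: [0.6631, -0.1046, 0.3781]
tool_rot: [0.001, 0.76, 0.65, -0.0]
contact_force: [-2.6, -5.6, 3.8]
gripper_width: 0.126
grasp_force: 27.6
```

```bash
cat >> h.py <<'E'
def look(n,x0,y0,w,h,k,name):
    a=optics.read_camera(n);cv2.imwrite("pics/"+name,cv2.resize(a[y0:y0+h,x0:x0+w],None,fx=k,fy=k,interpolation=cv2.INTER_CUBIC));return a
E
python3 - <<'E'
from h import *
a=look("side",330,230,100,100,5,"d.png")
p=lambda s,q:print(s,proj("side",q).round(1))
# expected stay points, links in plane y=-.149
for s in(2.4,2.6,2.79,2.93):
    pass
P=W(-.015,-.149,.055);M=W(.028,-.149,.129);E_=W(.028,-.221,.129);p("pivot",P);p("mid locked",M);p("pin end locked",E_)
p("mid 5mm less",W(.028+.0065,-.149,.129-.004));p("end",W(.0345,-.221,.125))
# find pin end: gray in region
hsv=cv2.cvtColor(a,cv2.COLOR_BGR2HSV);m=((hsv[...,1]<60)&(hsv[...,2]>60)).astype(np.uint8)
m[:230]=0;m[330:]=0;m[:,:330]=0;m[:,430:]=0
for c in cv2.findContours(m,0,2)[0]:
    if cv2.contourArea(c)>60:
        c=c[:,0];print(len(c),"lowest",c[c[:,1].argmax()],"left",c[c[:,0].argmin()],"right",c[c[:,0].argmax()])
print(tool()[0]["contact_force"])
E
```

```text
pivot [352.7 306. ]
mid locked [375.9 279.6]
pin end locked [377.5 305.8]
mid 5mm less [379.1 281.2]
end [380.9 307.4]
95 lowest [381 309] left [350 303] right [411 256]
[-2.45213323 -5.28232591  4.03866778]
```

>>> {"method": "drive_tool", "body": {
  "deltas": [
    {"gripper": 230,"offset": [0,0.002,0],"angular": [0,0,0]},
    {"gripper": 230,"offset": [0,0.004,0],"angular": [0,0,0]},
    {"gripper": 230,"offset": [0,0.004,0],"angular": [0,0,0]},
    {"gripper": 230,"offset": [0,0.004,0],"angular": [0,0,0]}
  ]
}}

```text
t: 5.85
eef_pos: [0.6653, -0.105, 0.3782]
tool_rot: [-0.001, 0.76, 0.65, -0.002]
contact_force: [-9.6, -2.5, 9.4]
gripper_width: 0.125
grasp_force: 28.2
```

```bash
cat >> h.py <<'E'
def stay():
    a=optics.read_camera("side");hsv=cv2.cvtColor(a,cv2.COLOR_BGR2HSV);m=((hsv[...,1]<60)&(hsv[...,2]>60)).astype(np.uint8)
    m[:230]=0;m[330:]=0;m[:,:330]=0;m[:,430:]=0
    c=max(cv2.findContours(m,0,2)[0],key=cv2.contourArea)[:,0];print("lowest",c[c[:,1]>=c[:,1].max()-1].mean(0),"right",c[c[:,0].argmax()]);return a
E
python3 - <<'E'
from h import *
a=stay();cv2.imwrite("pics/e.png",cv2.resize(a[230:330,330:430],None,fx=5,fy=5));print(tool()[0]["contact_force"])
E
```

```text
lowest [370.  307.4] right [411 256]
[-10.38918291  -3.20938016   9.39220083]
```

View pics/e.png

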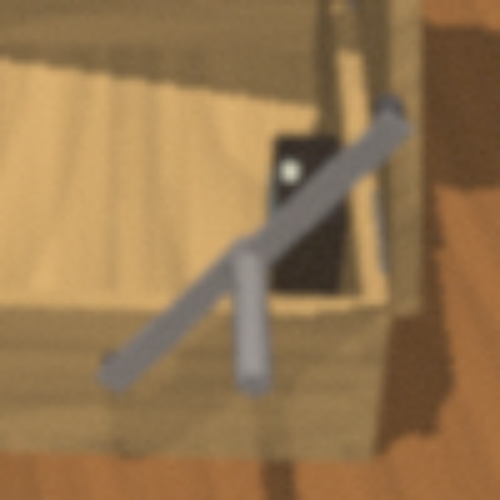

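The links now look straight or just past it: joint at crop (248,250), ends at (115,375) and (395,120). I'll ease off the push so the spring can seat it, then measure link angles numerically.

>>> {"method": "drive_tool", "body": {
  "deltas": [
    {"gripper": 230,"offset": [0,-0.003,0.0015],"angular": [0,0,0]},
    {"gripper": 230,"offset": [0,-0.003,0.0015],"angular": [0,0,0]},
    {"gripper": 230,"offset": [0,-0.003,0.0015],"angular": [0,0,0]}
  ]
}}

```text
t: 6.2
eef_pos: [0.6639, -0.1047, 0.3779]
tool_rot: [0.001, 0.76, 0.65, 0.0]
contact_force: [-4.7, -3.9, 10.9]
gripper_width: 0.129
grasp_force: 28.3
```

```bash
cat >> h.py <<'E'
def links():
    a=optics.read_camera("side");hsv=cv2.cvtColor(a,cv2.COLOR_BGR2HSV);m=((hsv[...,1]<60)&(hsv[...,2]>75)).astype(np.uint8)
    v,u=np.nonzero(m[230:330,330:430]);u=u+330;v=v+230
    for s in((u<373)&(v>280),(u>386)&(u<406)&(v<285)):
        l=cv2.fitLine(np.c_[u[s],v[s]].astype(np.float32),cv2.DIST_HUBER,0,.01,.01).ravel()
        print("n",s.sum(),"ang",np.degrees(np.arctan(-l[1]/l[0])).round(1),"pt",l[2:].round(1))
    s=(v>290)&(u>373)&(u<392)
    print("pin px",u[s].mean(),v[s].max(),s.sum());return a
def explink(d): # expected image angles of both links, locked by d rad past straight
    L=.085;P=np.array([-.015,.055]);M=P+[.043,.074];a=np.arctan2(74,43)
    E=M+L*np.array([np.cos(a-d),np.sin(a-d)]);q=[proj("side",W(x,-.149,z)) for x,z in(P,M,E)]
    f=lambda p,r:np.degrees(np.arctan2(p[1]-r[1],r[0]-p[0])).round(1);print(d,f(q[0],q[1]),f(q[1],q[2]),np.round(q,1).tolist())
E
python3 - <<'E'
from h import *
links();print(tool()[0]["contact_force"])
for d in(0,.14):explink(d)
E
```

```text
n 172 ang 43.7 pt [361.6 296. ]
n 216 ang 48.2 pt [395.4 265.8]
pin px 379.31451612903226 308 124
[-5.74067842 -3.74580268  9.91844267]
0 48.6 48.6 [[352.7, 306.0], [375.9, 279.6], [401.1, 251.1]]
0.14 48.6 40.4 [[352.7, 306.0], [375.9, 279.6], [406.1, 254.0]]
```

>>> {"method": "drive_tool", "body": {
  "deltas": [
    {"gripper": 230,"offset": [0,0.003,0.0],"angular": [0,0,0]},
    {"gripper": 230,"offset": [0,0.0045,0.0005],"angular": [0,0,0]},
    {"gripper": 230,"offset": [0,0.006,0.001],"angular": [0,0,0]},
    {"gripper": 230,"offset": [0,0.006,0.001],"angular": [0,0,0]}
  ]
}}

```text
t: 6.65
eef_pos: [0.6671, -0.1055, 0.3779]
tool_rot: [-0.002, 0.76, 0.65, -0.002]
contact_force: [-20.7, 0.2, 23.0]
gripper_width: 0.128
grasp_force: 29.7
```

Run:
```python
from h import *
links();print(tool()[0]["contact_force"])
```

```text
n 172 ang 42.6 pt [361.3 296.5]
n 214 ang 48.3 pt [395.3 266.7]
pin px 380.04918032786884 308 122
[-20.00274619   0.6162163   22.29200368]
```

Run:
```python
from h import *
a=optics.read_camera("side")
def c(y,x,h,w,k):return cv2.resize(a[y:y+h,x:x+w],None,fx=k,fy=k,interpolation=cv2.INTER_CUBIC)
A=c(240,340,80,85,7);B=c(120,370,280,70,2)
cv2.imwrite("pics/f.png",np.hstack([A,B]))
```

```text
(no output)
```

View pics/f.png

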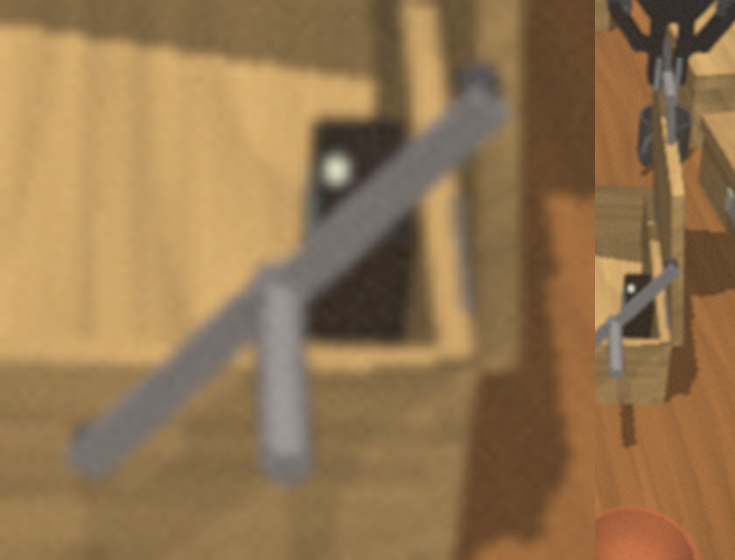

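The links are essentially dead straight (joint near (379.3,280.7)), with my push holding them taut. Releasing the handle should let the spring snap the stay over.

>>> {"method": "drive_tool", "body": {
  "deltas": [
    {"gripper": 230,"offset": [0,0,-0.002],"angular": [0,0,0]},
    {"gripper": 150,"offset": [0,0,-0.002],"angular": [0,0,0]},
    {"gripper": 150,"offset": [0,0,-0.002],"angular": [0,0,0]},
    {"gripper": 150,"offset": [0,0,-0.002],"angular": [0,0,0]},
    {"gripper": 150,"offset": [0,0,-0.002],"angular": [0,0,0]}
  ]
}}

```text
t: 7.25
eef_pos: [0.6708, -0.1032, 0.3763]
tool_rot: [-0.0, 0.759, 0.651, 0.0]
contact_force: [-0.7, 0.2, -0.5]
gripper_width: 0.411
grasp_force: 0.0
```

```bash
cat >> h.py <<'E'
def pin(a=None): # pin centreline column by brightness profile at rows 290..304, plus link colinearity
    a=optics.read_camera("side");hsv=cv2.cvtColor(a,cv2.COLOR_BGR2HSV)
    m=(hsv[...,1]<75)&(hsv[...,2]>60)
    out=[]
    for v in(292,296,300,304):
        u=np.nonzero(m[v,368:395])[0]+368;out.append(u.mean() if len(u) else None)
    lo=[(u,np.mean(np.nonzero(m[270:312,u])[0]+270)) for u in range(356,368)]
    hi=[(u,np.mean(np.nonzero(m[250:280,u])[0]+250)) for u in range(391,398)]
    A=np.polyfit(*np.array(lo).T,1);B=np.polyfit(*np.array(hi).T,1)
    print("pin cols",out,"lower ang",np.degrees(np.arctan(-A[0])),"upper",np.degrees(np.arctan(-B[0])));return a
E
python3 - <<'E'
from h import *
pin();print(tool()[0]["contact_force"],tool()[0]["gripper_width"])
E
```

```text
pin cols [np.float64(375.3), np.float64(378.5), np.float64(378.5), np.float64(379.0)] lower ang 45.69266134314945 upper 34.2596559263569
[0.56975843 0.45095477 0.19800186] 0.41106096654485935
```

>>> {"method": "drive_tool", "body": {
  "deltas": [
    {"gripper": 150,"offset": [0,0,-0.03],"angular": [0,0,0]},
    {"gripper": 150,"offset": [0,0,-0.06],"angular": [0,0,0]},
    {"gripper": 150,"offset": [0.04,-0.03,-0.06],"angular": [0,0,-0.19]},
    {"gripper": 60,"offset": [0.08,-0.06,-0.06],"angular": [0,0,-0.38]},
    {"gripper": 30,"offset": [0.12,-0.09,-0.06],"angular": [0,0,-0.57]}
  ]
}}

```text
t: 7.8
eef_pos: [0.5993, 0.0298, 0.4365]
tool_rot: [0.0, 0.594, 0.805, 0.0]
contact_force: [1.0, 0.6, -0.4]
gripper_width: 0.734
grasp_force: 0.0
```

Run:
```python
from h import *
goto(np.array([.4425,.2457,.20]),np.radians(93)); goto(np.array([.5,.15,.32]),np.radians(55))
```

```text
off [ 0.2526 -0.0863  0.2364] dist 0.357 ang [ 4.0000e-04  7.0000e-04 -1.6858e+00]
off [ 0.1442 -0.0595  0.1164] dist 0.195 ang [ 6.000e-04  5.000e-04 -8.413e-01]
```

>>> {"method": "drive_tool", "body": {
  "deltas": [
    {"gripper": 30,"offset": [0.144,-0.0595,0.116],"angular": [0,0,-0.841]},
    {"gripper": 30,"offset": [0.144,-0.0595,0.116],"angular": [0,0,-0.841]},
    {"gripper": 30,"offset": [0.144,-0.0595,0.116],"angular": [0,0,-0.841]},
    {"gripper": 30,"offset": [0.144,-0.0595,0.116],"angular": [0,0,-0.841]},
    {"gripper": 30,"offset": [0.144,-0.0595,0.116],"angular": [0,0,-0.841]}
  ]
}}

```text
t: 8.3
eef_pos: [0.4966, 0.1533, 0.3167]
tool_rot: [-0.003, 0.297, 0.955, -0.001]
contact_force: [0.5, 0.2, 0.6]
gripper_width: 0.884
grasp_force: 0.0
```

Run:
```python
from h import *
goto(np.array([.4425,.2457,.20]),np.radians(93))
a=pin();b=optics.read_camera("top")
f=lambda p,y,x,h,w,k:cv2.resize(p[y:y+h,x:x+w],None,fx=k,fy=k,interpolation=cv2.INTER_CUBIC)
cv2.imwrite("pics/g.png",np.vstack([np.hstack([f(a,240,340,80,85,3),f(b,245,200,80,110,3)]),f(b,140,290,120,195,3)]))
```

```text
off [0.0963 0.0459 0.117 ] dist 0.158 ang [-0.0036 -0.0092 -0.8352]
pin cols [np.float64(375.3), np.float64(378.5), np.float64(378.5), np.float64(379.0)] lower ang 45.05003996938436 upper 33.45330945407255
```

View pics/g.png

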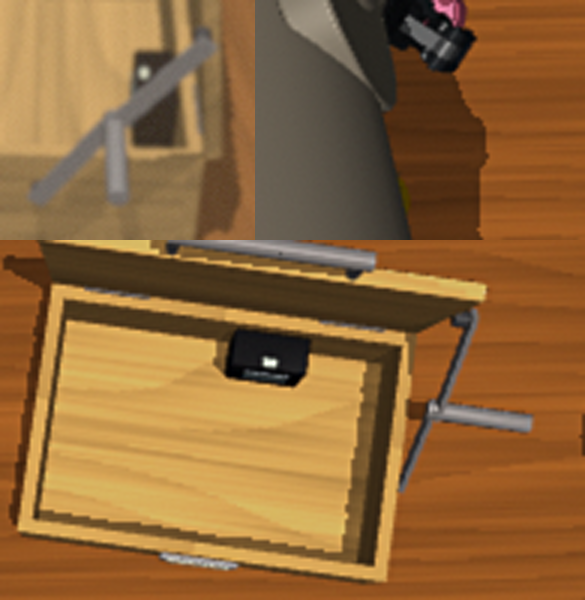

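The side crop shows the joint at (113,112) about 10° past straight between (40,193) and (207,38), which matches the locked prediction. The lower panel shows the open box, with the reader spanning about (226..312, 330..385).

Run:
```python
from h import *
c,s=np.cos(YAW),np.sin(YAW)
def B(u,v,z):
    p=plane("top",290+u/3,140+(v-240)/3,z)[:2]-C;return (np.array([[c,s],[-s,c]])@p).round(4)
print("reader back top",B(272.5,334,.068),"front bottom",B(264,381,.01),"L/R back",B(233,330,.068),B(312,338,.068))
# box rim outer corners z=.085
for q in((52,284),(413,333),(386,580),(18,530)):print(B(*q,.085))
print("world",W(.0015,0,.1))
```

```text
reader back top [ 0.0843 -0.0323] front bottom [ 0.058  -0.0362] L/R back [ 0.0833 -0.0017] [ 0.0853 -0.063 ]
[0.0961 0.1403]
[ 0.0956 -0.1366]
[-0.0936 -0.1387]
[-0.0927  0.1406]
world [ 0.58718153 -0.09393465  0.1       ]
```

>>> {"method": "drive_tool", "body": {
  "deltas": [
    {"gripper": 30,"offset": [0.096,0.046,0.117],"angular": [0,0,-0.835]},
    {"gripper": 30,"offset": [0.096,0.046,0.117],"angular": [0,0,-0.835]},
    {"gripper": 30,"offset": [0.096,0.046,0.117],"angular": [0,0,-0.835]},
    {"gripper": 30,"offset": [0.096,0.046,0.117],"angular": [0,0,-0.835]},
    {"gripper": 30,"offset": [0.096,0.046,0.117],"angular": [0,0,-0.835]}
  ]
}}

```text
t: 8.9
eef_pos: [0.4493, 0.2429, 0.2022]
tool_rot: [-0.001, -0.022, 1.0, -0.0]
contact_force: [0.2, -0.4, -0.2]
gripper_width: 0.88
grasp_force: 0.0
```

Run:
```python
from h import *
goto(np.array([.4425,.2457,.087]),np.radians(93))
# jar check from the side: white body + grey cap around (286,190)
a=cv2.imread("pics/side0.png");h=cv2.cvtColor(a,cv2.COLOR_BGR2HSV)
m=(h[...,1]<70).astype(np.uint8)*255;m[:,:272]=0;m[:170]=0;m[:,300:]=0;m[208:]=0
c=max(cv2.findContours(m,0,1)[0],key=cv2.contourArea);x,y,w,hh=cv2.boundingRect(c);print(x,y,w,hh)
for z in(0,.032,.064):print(proj("side",[.4425,.2457,z]))
print(plane("side",x+w/2,y+hh/2,.034))
```

```text
off [0.0065 0.0032 0.1152] dist 0.115 ang [-0.0012 -0.002  -0.0113]
276 176 20 29
[285.86908445 199.79579948]
[285.39943658 190.08403948]
[284.91739863 180.11606766]
[0.44385135 0.24035073 0.034     ]
```

Run:
```python
from h import *
a=cv2.imread("pics/top0.png");g=cv2.cvtColor(a,cv2.COLOR_BGR2HSV);S=g[...,1].astype(int);V=g[...,2].astype(int)
print(V[258:286,202:236]); 
m=(V<60)&(S<120);m[:258]=0;m[272:]=0;m[:,:206]=0;m[:,226:]=0
v,u=np.nonzero(m);w=60-V[v,u];print(len(u),np.average(u,weights=w),np.average(v,weights=w),u.min(),u.max(),v.min(),v.max())
```

```text
[[155 155 156 156 155 156 157 159 152  99  96  88  87  78  80  82 118 128
  130 111  75  67  69  87 139 143 140 139 139 139 140 138 138 139]
 [151 152 150 148 149 148 151 145  95  84 164 191 185 121 105 113 190 200
  201 162  77  59  51  74 131 135 136 133 133 134 134 134 136 136]
 [135 136 135 136 136 139 138  90  68  72  94 108  94  86  95  98 103 116
  125 139  72  51  51  70  84  87 138 148 144 145 147 145 145 145]
 [139 140 141 141 142 144 145  85  63  80  82  62  34  29  49 102  92  57
   75 115  98  82  62  64  68  72  91 147 150 150 149 149 149 149]
 [138 140 140 141 142 142 140  92 100 109 110  55  23  20  44 107 111 106
   90  60  83 161  96  64  64  64  75 142 149 146 144 143 144 145]
 [138 140 140 142 142 106  88 104 110 110 109  52  22  19  45 109 112 111
  111 105  71  97 159  94  65  64  65 109 147 153 152 151 151 151]
 [147 147 148 152 150 112 103 109 108 107 108  54  22  20  44 108 111 111
  112 113 108  70  93 144  89  67  65  69 112 157 159 158 157 156]
 [157 157 159 157 129 106 108 105 105 108 109  68  27  20  45 108 110 110
  111 112 114 107  67  87 139  82  67  
[... 2204 characters left out ...]
 115 113  99
  130 191 112 102 102 117 144 149 149 149 147 147 146 147 147 146]
 [155 157 156 155 154 154 154 151 148 119 115 123 114 125 157 148 151 165
  151 131 124 144 146 146 148 148 145 145 144 144 143 142 142 142]
 [130 130 131 130 129 129 130 129 134 139 140 143 140 138 119 120 138 146
  144 142 144 146 146 145 146 145 145 144 144 144 144 144 143 146]
 [129 131 129 130 130 130 130 131 131 132 132 132 132 133 130 129 131 135
  140 140 140 139 136 137 144 147 148 147 147 149 148 149 149 149]
 [138 139 138 137 137 137 136 136 137 135 135 132 133 131 131 131 131 130
  130 129 128 126 126 125 128 129 129 126 127 124 124 134 138 136]]
31 214.87014563106797 264.9611650485437 213 225 261 269
```

>>> {"method": "drive_tool", "body": {
  "deltas": [
    {"gripper": 30,"offset": [0.0065,0.003,0.03],"angular": [0,0,0]},
    {"gripper": 30,"offset": [0.0065,0.003,0.06],"angular": [0,0,0]},
    {"gripper": 30,"offset": [0.0065,0.003,0.09],"angular": [0,0,0]},
    {"gripper": 30,"offset": [0.0065,0.003,0.115],"angular": [0,0,0]},
    {"gripper": 30,"offset": [0.0065,0.003,0.115],"angular": [0,0,0]}
  ]
}}

```text
t: 9.4
eef_pos: [0.4429, 0.2434, 0.0863]
tool_rot: [-0.001, -0.018, 1.0, -0.001]
contact_force: [-0.3, -0.5, -0.1]
gripper_width: 0.883
grasp_force: 0.0
```

>>> {"method": "drive_tool", "body": {
  "deltas": [
    {"gripper": 130,"offset": [0,0,0],"angular": [0,0,0]},
    {"gripper": 130,"offset": [0,0,0],"angular": [0,0,0]},
    {"gripper": 130,"offset": [0,0,0],"angular": [0,0,0]},
    {"gripper": 130,"offset": [0,0,0],"angular": [0,0,0]}
  ],
  "grip_force": 30
}}

```text
t: 9.8
eef_pos: [0.4445, 0.2455, 0.0901]
tool_rot: [0.002, -0.019, 1.0, 0.001]
contact_force: [-0.1, -0.2, 7.9]
gripper_width: 0.621
grasp_force: 32.4
```

>>> {"method": "drive_tool", "body": {
  "deltas": [
    {"gripper": 130,"offset": [0,0,-0.01],"angular": [0,0,0]},
    {"gripper": 130,"offset": [0,0,-0.04],"angular": [0,0,0]},
    {"gripper": 130,"offset": [0,0,-0.08],"angular": [0,0,0]},
    {"gripper": 130,"offset": [0,0,-0.12],"angular": [0,0,0]},
    {"gripper": 130,"offset": [0,0,-0.16],"angular": [0,0,0]}
  ]
}}

```text
t: 10.3
eef_pos: [0.4423, 0.244, 0.2504]
tool_rot: [-0.0, -0.019, 1.0, -0.0]
contact_force: [0.7, 0.8, -1.1]
gripper_width: 0.625
grasp_force: 32.3
```

Run:
```python
from h import *
goto(W(.003,-.034,.25),np.radians(83)); print(tool()[0]["tool_rot"], W(.003,-.034,.25))
```

```text
off [-0.1265 -0.377   0.0006] dist 0.398 ang [-0.0008 -0.0009  0.205 ]
[-3.77991425e-04 -1.94347670e-02  9.99811014e-01 -2.87938791e-04] [ 0.58334429 -0.12775071  0.25      ]
```

>>> {"method": "drive_tool", "body": {
  "deltas": [
    {"gripper": 130,"offset": [-0.014,-0.042,0],"angular": [0,0,0.02]},
    {"gripper": 130,"offset": [-0.028,-0.084,0],"angular": [0,0,0.05]},
    {"gripper": 130,"offset": [-0.042,-0.126,0],"angular": [0,0,0.07]},
    {"gripper": 130,"offset": [-0.056,-0.168,0],"angular": [0,0,0.1]},
    {"gripper": 130,"offset": [-0.07,-0.21,0],"angular": [0,0,0.12]}
  ]
}}

```text
t: 10.8
eef_pos: [0.5208, 0.0358, 0.2491]
tool_rot: [-0.0, 0.028, 1.0, 0.0]
contact_force: [0.6, 0.0, -2.2]
gripper_width: 0.624
grasp_force: 32.5
```

Run:
```python
from h import *
goto(W(.003,-.034,.2),np.radians(83))
```

```text
off [-0.0716 -0.1598  0.049 ] dist 0.182 ang [ 0.0004 -0.0005  0.0843]
```

>>> {"method": "drive_tool", "body": {
  "deltas": [
    {"gripper": 130,"offset": [-0.018,-0.04,0.0],"angular": [0,0,0.02]},
    {"gripper": 130,"offset": [-0.036,-0.08,0.0],"angular": [0,0,0.04]},
    {"gripper": 130,"offset": [-0.054,-0.12,0.01],"angular": [0,0,0.06]},
    {"gripper": 130,"offset": [-0.0715,-0.16,0.03],"angular": [0,0,0.084]},
    {"gripper": 130,"offset": [-0.0715,-0.16,0.049],"angular": [0,0,0.084]}
  ]
}}

```text
t: 11.3
eef_pos: [0.5841, -0.1338, 0.2001]
tool_rot: [0.001, 0.065, 0.998, -0.002]
contact_force: [-0.6, -0.7, -2.3]
gripper_width: 0.626
grasp_force: 32.4
```

Run:
```python
from h import *
goto(W(.003,-.034,.102),np.radians(83));print(tool()[0]["contact_force"])
a=optics.read_camera("side");b=optics.read_camera("top")
f=lambda p,y,x,h,w,k:cv2.resize(p[y:y+h,x:x+w],None,fx=k,fy=k,interpolation=cv2.INTER_CUBIC)
cv2.imwrite("pics/i.png",np.hstack([f(a,190,310,130,130,4)]))
```

```text
off [0.0018 0.0063 0.0981] dist 0.098 ang [-0.0053  0.0034 -0.0106]
[-0.61465444 -0.67993647 -2.31776301]
```

>>> {"method": "drive_tool", "body": {
  "deltas": [
    {"gripper": 130,"offset": [0,0,0.02],"angular": [0,0,0]},
    {"gripper": 130,"offset": [0,0,0.045],"angular": [0,0,0]},
    {"gripper": 130,"offset": [0,0,0.065],"angular": [0,0,0]},
    {"gripper": 130,"offset": [0,0,0.08],"angular": [0,0,0]},
    {"gripper": 130,"offset": [0,0,0.08],"angular": [0,0,0]}
  ]
}}

```text
t: 11.9
eef_pos: [0.5828, -0.1245, 0.1184]
tool_rot: [-0.002, 0.06, 0.998, 0.0]
contact_force: [-0.4, -1.1, -1.7]
gripper_width: 0.626
grasp_force: 32.4
```

Run:
```python
from h import *
goto(W(.003,-.034,.100),np.radians(83));print(tool()[0]["contact_force"])
```

```text
off [-0.001  -0.0031  0.0184] dist 0.019 ang [ 0.0009 -0.0042  0.0036]
[-0.38555325 -1.11668017 -1.7165136 ]
```

>>> {"method": "drive_tool", "body": {
  "deltas": [
    {"gripper": 130,"offset": [-0.001,-0.002,0.005],"angular": [0,0,0]},
    {"gripper": 130,"offset": [-0.001,-0.002,0.01],"angular": [0,0,0]},
    {"gripper": 130,"offset": [-0.001,-0.002,0.014],"angular": [0,0,0]},
    {"gripper": 130,"offset": [-0.001,-0.002,0.0165],"angular": [0,0,0]},
    {"gripper": 130,"offset": [-0.001,-0.002,0.0165],"angular": [0,0,0]}
  ]
}}

```text
t: 12.4
eef_pos: [0.5844, -0.128, 0.1027]
tool_rot: [-0.0, 0.06, 0.998, 0.0]
contact_force: [0.1, -1.0, -1.9]
gripper_width: 0.627
grasp_force: 32.4
```

Run:
```python
from h import *
goto(W(.003,-.034,.100),np.radians(83));print(tool()[0]["contact_force"])
```

```text
off [0.0011 0.0002 0.0027] dist 0.003 ang [ 0.0001 -0.0006  0.0015]
[ 0.09210253 -0.99816104 -1.8680785 ]
```

>>> {"method": "drive_tool", "body": {
  "deltas": [
    {"gripper": 130,"offset": [0,0,0.001],"angular": [0,0,0]},
    {"gripper": 130,"offset": [0,0,0.002],"angular": [0,0,0]},
    {"gripper": 130,"offset": [0,0,0.003],"angular": [0,0,0]},
    {"gripper": 130,"offset": [0,0,0.003],"angular": [0,0,0]}
  ]
}}

```text
t: 12.8
eef_pos: [0.5847, -0.1281, 0.1002]
tool_rot: [0.0, 0.06, 0.998, 0.0]
contact_force: [-1.1, 0.3, 2.0]
gripper_width: 0.622
grasp_force: 32.7
```

Contact: the force went from -1.9 to +2.0 N. Now release and rise.

>>> {"method": "drive_tool", "body": {
  "deltas": [
    {"gripper": 80,"offset": [0,0,0.0],"angular": [0,0,0]},
    {"gripper": 30,"offset": [0,0,0.0],"angular": [0,0,0]},
    {"gripper": 30,"offset": [0,0,0.0],"angular": [0,0,0]},
    {"gripper": 30,"offset": [0,0,-0.01],"angular": [0,0,0]},
    {"gripper": 30,"offset": [0,0,-0.03],"angular": [0,0,0]}
  ]
}}

```text
t: 13.3
eef_pos: [0.5837, -0.1279, 0.1294]
tool_rot: [-0.001, 0.06, 0.998, 0.0]
contact_force: [-0.2, 0.1, 0.9]
gripper_width: 0.881
grasp_force: 0.0
```

>>> {"method": "drive_tool", "body": {
  "deltas": [
    {"gripper": 30,"offset": [0,0,-0.04],"angular": [0,0,0]},
    {"gripper": 30,"offset": [0,0,-0.08],"angular": [0,0,0]},
    {"gripper": 255,"offset": [0,0,-0.1],"angular": [0,0,0.19]},
    {"gripper": 255,"offset": [0.02,-0.04,-0.1],"angular": [0,0,0.38]},
    {"gripper": 255,"offset": [0.04,-0.08,-0.1],"angular": [0,0,0.57]}
  ]
}}

```text
t: 13.8
eef_pos: [0.5359, -0.2024, 0.2317]
tool_rot: [0.002, 0.282, 0.959, 0.001]
contact_force: [0.5, -0.6, -0.4]
gripper_width: 0.374
grasp_force: 0.0
```

Run:
```python
from h import *
b=optics.read_camera("top");cv2.imwrite("pics/top_j.png",b);print(b.shape)
a=optics.read_camera("side");cv2.imwrite("pics/side_j.png",a)
# is jar visible from the top? grey cap blob near expectation
p=W(.003,-.034,.074);print("cap expected",proj("top",p),proj("side",p))
g=cv2.cvtColor(b,cv2.COLOR_BGR2HSV);u,v=proj("top",p).astype(int);print(g[v-14:v+15:4,u-14:u+15:4,2])
goto(W(-.02,-.207,.25))
```

```text
(480, 640, 3)
cap expected [377.46994385 205.67909748] [360.80273014 262.50938927]
[[133 131 132 128 128 126 126 124]
 [133 135 134  75  46 130 133 135]
 [137 139  66  63  14  63  99 130]
 [119 112  64  64  12  63  64 125]
 [116  90  65  64  63  62  62 121]
 [129  74  66  66  64  64  64 121]
 [121  80 110  62  64  61 133 129]
 [130 133 117  74  96 120 118 112]]
off [-0.0493 -0.0705 -0.0185] dist 0.088 ang [-0.0025  0.0033  1.4592]
```

Run:
```python
from h import *
b=cv2.imread("pics/top_j.png");g=cv2.cvtColor(b,cv2.COLOR_BGR2HSV).astype(int);S,V=g[...,1],g[...,2]
k=cv2.getGaussianKernel
m=((S<60)&(V<85));m[:188]=0;m[225:]=0;m[:,:358]=0;m[:,398:]=0
m=(m|(V<30)&(np.indices(V.shape)[0]>190)&m)
cs=max(cv2.findContours(m.astype(np.uint8),0,1)[0],key=cv2.contourArea);(cx,cy),r=cv2.minEnclosingCircle(cs);print("cap",cx,cy,r,cv2.contourArea(cs),cv2.boundingRect(cs))
rows=[]
for v in range(int(cy)-12,int(cy)+4):
    w=np.clip(58-V[v,int(cx)-9:int(cx)+10],0,None);
    if w.sum()>40: rows.append((v,round((w*(np.arange(int(cx)-9,int(cx)+10))).sum()/w.sum(),2),w.sum()))
print(rows)
R_=np.array(rows);R_=R_[1:-1];f=np.polyfit(R_[:,0],R_[:,1],1)
p,q=[plane("top",np.polyval(f,v),v,.076) for v in(205,195)]
cc,s=np.cos(YAW),np.sin(YAW);d=(q-p)[:2];print("bar angle",np.degrees(np.arctan2(d[1],d[0])),"box -9")
c0=plane("top",cx,cy,.074);print("jar box",np.array([[cc,s],[-s,cc]])@(c0[:2]-C))
bc=plane("top",R_[:,1].mean(),R_[:,0].mean(),.076);e=(bc-c0);print("centre-bar angle",np.degrees(np.arctan2(e[1],e[0])))
cv2.imwrite("pics/j.png",cv2.resize(b[150:240,320:440],None,fx=6,fy=6,interpolation=cv2.INTER_CUBIC))
```

```text
cap 376.78570556640625 207.2142791748047 12.505200386047363 386.0 (365, 196, 25, 24)
[(196, np.float64(379.78), np.int64(125)), (197, np.float64(379.75), np.int64(116)), (198, np.float64(379.56), np.int64(101)), (199, np.float64(379.38), np.int64(119)), (200, np.float64(379.25), np.int64(129)), (201, np.float64(379.12), np.int64(117)), (202, np.float64(379.04), np.int64(113)), (203, np.float64(378.62), np.int64(119)), (204, np.float64(378.98), np.int64(43))]
bar angle -11.277673363011681 box -9
jar box [-0.0007205  -0.03288537]
centre-bar angle -20.043442723215655
```

View pics/j.png

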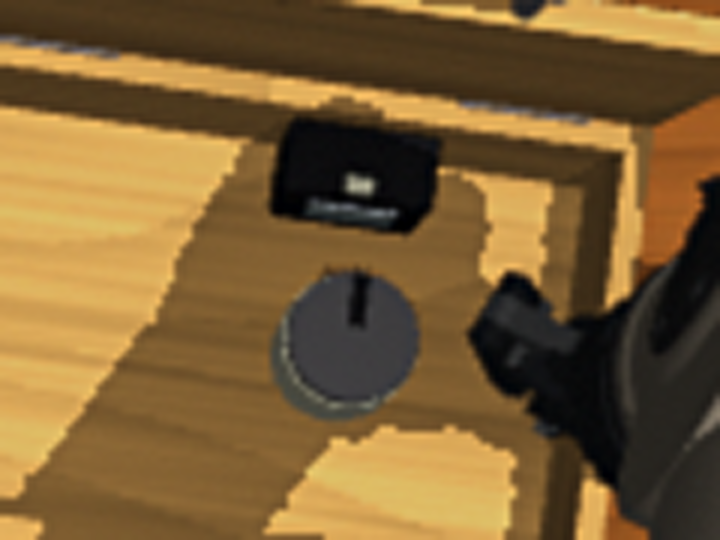

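The jar stands in front of the reader (cap centre about (354,338) in the crop), with its bar pointing at the reader window at (350,200), within about 2° of square. Next is the stay pin.

>>> {"method": "drive_tool", "body": {
  "deltas": [
    {"gripper": 255,"offset": [-0.025,-0.035,-0.02],"angular": [0,0,0.19]},
    {"gripper": 255,"offset": [-0.05,-0.07,-0.02],"angular": [0,0,0.38]},
    {"gripper": 255,"offset": [-0.05,-0.07,-0.02],"angular": [0,0,0.57]},
    {"gripper": 255,"offset": [-0.05,-0.07,-0.02],"angular": [0,0,0.76]},
    {"gripper": 255,"offset": [-0.05,-0.07,-0.02],"angular": [0,0,0.95]}
  ]
}}

```text
t: 14.4
eef_pos: [0.5396, -0.289, 0.2505]
tool_rot: [0.0, 0.614, 0.79, 0.0]
contact_force: [0.4, 0.8, 0.0]
gripper_width: 0.0
grasp_force: 0.0
```

>>> {"method": "drive_tool", "body": {
  "deltas": [
    {"gripper": 255,"offset": [0,0,0],"angular": [0,0,0.19]},
    {"gripper": 255,"offset": [0,0,0],"angular": [0,0,0.38]},
    {"gripper": 255,"offset": [0,0,0],"angular": [0,0,0.51]},
    {"gripper": 255,"offset": [0,0,0],"angular": [0,0,0.51]}
  ]
}}

```text
t: 14.8
eef_pos: [0.5398, -0.2883, 0.2503]
tool_rot: [0.0, 0.756, 0.654, -0.0]
contact_force: [-0.3, -0.0, -0.2]
gripper_width: -0.003
grasp_force: 0.0
```

Run:
```python
from h import *
goto(W(-.02,-.209,.175)); print(W(-.02,-.209,.175),tool()[0]["gripper_width"])
```

```text
off [-0.0096 -0.0052  0.0753] dist 0.076 ang [-0.      0.0001  0.0159]
[ 0.53325143 -0.29699817  0.175     ] -0.0030420693592324785
```

>>> {"method": "drive_tool", "body": {
  "deltas": [
    {"gripper": 255,"offset": [-0.01,-0.005,0.025],"angular": [0,0,0.016]},
    {"gripper": 255,"offset": [-0.01,-0.005,0.05],"angular": [0,0,0.016]},
    {"gripper": 255,"offset": [-0.01,-0.005,0.075],"angular": [0,0,0.016]},
    {"gripper": 255,"offset": [-0.01,0.005,0.075],"angular": [0,0,0.016]},
    {"gripper": 255,"offset": [-0.01,0.013,0.075],"angular": [0,0,0.016]}
  ]
}}

```text
t: 15.3
eef_pos: [0.5522, -0.3005, 0.1756]
tool_rot: [0.0, 0.76, 0.65, 0.0]
contact_force: [0.0, -0.6, 1.2]
gripper_width: 0.001
grasp_force: 0.0
```

>>> {"method": "drive_tool", "body": {
  "deltas": [
    {"gripper": 255,"offset": [0,0.002,0],"angular": [0,0,0]},
    {"gripper": 255,"offset": [0,0.004,0.0],"angular": [0,0,0]},
    {"gripper": 255,"offset": [0,0.006,0.0],"angular": [0,0,0]},
    {"gripper": 255,"offset": [0,0.008,0.0],"angular": [0,0,0]},
    {"gripper": 255,"offset": [0,0.01,0.001],"angular": [0,0,0]}
  ]
}}

```text
t: 15.8
eef_pos: [0.5611, -0.302, 0.1743]
tool_rot: [0.0, 0.76, 0.649, 0.0]
contact_force: [-1.2, -0.4, 0.2]
gripper_width: -0.003
grasp_force: 0.0
```

Run:
```python
from h import *
goto(W(.0348,-.209,.153));print(tool()[0]["contact_force"]);pin()
```

```text
off [0.0006 0.0265 0.0213] dist 0.034 ang [0.0006 0.     0.    ]
[-1.18352039 -0.35892472  0.22131723]
pin cols [None, None, np.float64(377.3333333333333), np.float64(376.0)] lower ang -19.968706598351027 upper 29.258599603746884
```

>>> {"method": "drive_tool", "body": {
  "deltas": [
    {"gripper": 255,"offset": [0,0.002,0.001],"angular": [0,0,0]},
    {"gripper": 255,"offset": [0,0.004,0.002],"angular": [0,0,0]},
    {"gripper": 255,"offset": [0,0.006,0.004],"angular": [0,0,0]},
    {"gripper": 255,"offset": [0,0.008,0.005],"angular": [0,0,0]},
    {"gripper": 255,"offset": [0,0.01,0.007],"angular": [0,0,0]}
  ]
}}

```text
t: 16.35
eef_pos: [0.5709, -0.3035, 0.1667]
tool_rot: [-0.0, 0.76, 0.649, -0.0]
contact_force: [-0.3, 0.2, 0.2]
gripper_width: 0.002
grasp_force: 0.3
```

>>> {"method": "drive_tool", "body": {
  "deltas": [
    {"gripper": 255,"offset": [0,0.002,0.0015],"angular": [0,0,0]},
    {"gripper": 255,"offset": [0,0.004,0.003],"angular": [0,0,0]},
    {"gripper": 255,"offset": [0,0.006,0.005],"angular": [0,0,0]},
    {"gripper": 255,"offset": [0,0.008,0.007],"angular": [0,0,0]},
    {"gripper": 255,"offset": [0,0.01,0.009],"angular": [0,0,0]}
  ]
}}

```text
t: 16.85
eef_pos: [0.5801, -0.305, 0.1573]
tool_rot: [-0.001, 0.761, 0.649, -0.0]
contact_force: [-4.6, 0.8, -1.1]
gripper_width: -0.0
grasp_force: 2.3
```

```bash
cat >> h.py <<'E'
def pinend():
    a=optics.read_camera("side");h=cv2.cvtColor(a,cv2.COLOR_BGR2HSV);return a,h
def handle_expect(th):
    return W(.095-.24*np.cos(th+.025),0,.085+.24*np.sin(th+.025))
E
python3 - <<'E'
from h import *
goto(W(.0348,-.209,.153));print(tool()[0]["contact_force"])
# handle bar in the top view: expected px of its ends at lid angles
for th in(1.466,1.4,1.3,1.2):
    e=handle_expect(th);print(th,proj("top",e).round(1),proj("side",e).round(1))
b=optics.read_camera("top");cv2.imwrite("pics/top_k.png",b);b0=cv2.imread("pics/top_j.png")
def bar(b):
    g=cv2.cvtColor(b,cv2.COLOR_BGR2HSV).astype(int);o=[]
    for u in(365,375,385,395):
        v=np.nonzero((g[100:165,u,1]<70)&(g[100:165,u,2]>80))[0]+100;o.append((u,v.min() if len(v) else 0,v.max() if len(v) else 0))
    return o
print(bar(b0),bar(b))
E
```

```text
off [0.0006 0.0073 0.0043] dist 0.009 ang [-0.0023 -0.0005 -0.0004]
[-4.64342817  0.82442133 -1.10674775]
1.466 [380.8 143.1] [403.4 154.5]
1.4 [379.5 152.2] [395.2 155.2]
1.3 [377.5 166.1] [383. 157.]
1.2 [375.4 179.8] [371.1 160. ]
[(365, np.int64(137), np.int64(143)), (375, np.int64(139), np.int64(144)), (385, np.int64(140), np.int64(145)), (395, np.int64(142), np.int64(147))] [(365, np.int64(144), np.int64(150)), (375, np.int64(146), np.int64(151)), (385, np.int64(147), np.int64(153)), (395, np.int64(148), np.int64(154))]
```

>>> {"method": "drive_tool", "body": {
  "deltas": [
    {"gripper": 255,"offset": [0,0.002,0.002],"angular": [0,0,0]},
    {"gripper": 255,"offset": [0,0.004,0.004],"angular": [0,0,0]},
    {"gripper": 255,"offset": [0,0.006,0.006],"angular": [0,0,0]},
    {"gripper": 255,"offset": [0,0.008,0.008],"angular": [0,0,0]},
    {"gripper": 255,"offset": [0,0.01,0.01],"angular": [0,0,0]}
  ]
}}

```text
t: 17.4
eef_pos: [0.588, -0.3063, 0.1466]
tool_rot: [-0.003, 0.761, 0.649, -0.001]
contact_force: [-10.2, 1.5, -1.0]
gripper_width: -0.002
grasp_force: 5.1
```

```bash
cat >> h.py <<'E'
def bar():
    b=optics.read_camera("top");g=cv2.cvtColor(b,cv2.COLOR_BGR2HSV).astype(int);o=[]
    for u in(365,375,385,395):
        v=np.nonzero((g[100:205,u,1]<70)&(g[100:205,u,2]>80))[0]+100;o.append((u,v.min() if len(v) else 0,v.max() if len(v) else 0))
    print("bar",o);return b
E
python3 - <<'E'
from h import *
goto(W(.0348,-.209,.153));print(tool()[0]["contact_force"]);bar()
E
```

```text
off [ 0.0006 -0.0008 -0.0064] dist 0.007 ang [-0.0075 -0.0017 -0.0013]
[-10.16041004   1.53158285  -0.95305303]
bar [(365, np.int64(164), np.int64(169)), (375, np.int64(165), np.int64(184)), (385, np.int64(167), np.int64(185)), (395, np.int64(168), np.int64(174))]
```

>>> {"method": "drive_tool", "body": {
  "deltas": [
    {"gripper": 255,"offset": [0,-0.01,0],"angular": [0,0,0]},
    {"gripper": 255,"offset": [0,-0.03,0.0],"angular": [0,0,0]},
    {"gripper": 255,"offset": [-0.01,-0.04,-0.05],"angular": [0,0,0]},
    {"gripper": 255,"offset": [-0.01,-0.04,-0.1],"angular": [0,0,0]},
    {"gripper": 200,"offset": [-0.01,-0.04,-0.15],"angular": [0,0,0]}
  ]
}}

```text
t: 17.95
eef_pos: [0.5495, -0.3107, 0.2986]
tool_rot: [0.001, 0.761, 0.649, 0.001]
contact_force: [0.8, 0.3, 0.6]
gripper_width: 0.161
grasp_force: 0.0
```

>>> {"method": "drive_tool", "body": {
  "deltas": [
    {"gripper": 135,"offset": [0,0,-0.05],"angular": [0,0,0]},
    {"gripper": 135,"offset": [0,0,-0.1],"angular": [0,0,0]},
    {"gripper": 135,"offset": [0,0,-0.13],"angular": [0,0,0]},
    {"gripper": 135,"offset": [0.04,0,-0.13],"angular": [0,0,0]},
    {"gripper": 135,"offset": [0.08,0,-0.13],"angular": [0,0,0]}
  ]
}}

```text
t: 18.45
eef_pos: [0.5624, -0.232, 0.4285]
tool_rot: [0.002, 0.761, 0.648, 0.002]
contact_force: [0.3, 1.0, 0.2]
gripper_width: 0.472
grasp_force: 0.0
```

Run:
```python
from h import *
b=bar();e=handle_expect(1.285);print(e,proj("top",e));goto(e+[0,0,.11])
```

```text
bar [(365, np.int64(165), np.int64(170)), (375, np.int64(167), np.int64(184)), (385, np.int64(169), np.int64(204)), (395, np.int64(171), np.int64(173))]
[ 0.61840828 -0.09888048  0.31688439] [377.17507253 168.14091471]
off [0.1304 0.0339 0.0009] dist 0.135 ang [ 0.0052 -0.0068  0.0102]
```

>>> {"method": "drive_tool", "body": {
  "deltas": [
    {"gripper": 135,"offset": [0.045,0.011,0],"angular": [0,0,0]},
    {"gripper": 135,"offset": [0.09,0.022,0],"angular": [0,0,0]},
    {"gripper": 135,"offset": [0.13,0.032,0.0],"angular": [0,0,0.01]},
    {"gripper": 135,"offset": [0.13,0.032,0.0],"angular": [0,0,0.01]},
    {"gripper": 135,"offset": [0.13,0.032,0.0],"angular": [0,0,0.01]}
  ]
}}

```text
t: 19.0
eef_pos: [0.6148, -0.1065, 0.4264]
tool_rot: [0.001, 0.762, 0.648, 0.001]
contact_force: [-0.0, -1.1, 0.2]
gripper_width: 0.471
grasp_force: 0.0
```

Run:
```python
from h import *
goto(handle_expect(1.275)+[0,0,.056])
```

```text
off [ 0.0081 -0.0001  0.0541] dist 0.055 ang [ 0.0023 -0.0004 -0.0059]
```

>>> {"method": "drive_tool", "body": {
  "deltas": [
    {"gripper": 135,"offset": [0.008,0,0.018],"angular": [0,0,0]},
    {"gripper": 135,"offset": [0.008,0,0.036],"angular": [0,0,0]},
    {"gripper": 135,"offset": [0.008,0,0.052],"angular": [0,0,0]},
    {"gripper": 135,"offset": [0.008,0,0.052],"angular": [0,0,0]},
    {"gripper": 135,"offset": [0.008,0,0.052],"angular": [0,0,0]}
  ]
}}

```text
t: 19.5
eef_pos: [0.6151, -0.1015, 0.3749]
tool_rot: [0.0, 0.764, 0.646, 0.0]
contact_force: [0.3, 0.5, 1.6]
gripper_width: 0.47
grasp_force: 0.0
```

>>> {"method": "drive_tool", "body": {
  "deltas": [
    {"gripper": 230,"offset": [0,0,0],"angular": [0,0,0]},
    {"gripper": 230,"offset": [0,0,0],"angular": [0,0,0]},
    {"gripper": 230,"offset": [0,0,0],"angular": [0,0,0]},
    {"gripper": 230,"offset": [0,0,0],"angular": [0,0,0]},
    {"gripper": 230,"offset": [0,0,0],"angular": [0,0,0]}
  ],
  "grip_force": 25
}}

```text
t: 20.0
eef_pos: [0.6157, -0.1005, 0.3751]
tool_rot: [0.001, 0.763, 0.646, 0.001]
contact_force: [-0.5, -1.4, 6.0]
gripper_width: 0.125
grasp_force: 24.6
```

Run:
```python
from h import *
o=tool()[0];print(o["contact_force"],o["torque"])
for th in(1.25,1.275,1.3):goto(handle_expect(th)+[0,0,.056])
# arc rows from 1.275
P=lambda th:np.array([-.24*np.cos(th+.025),.24*np.sin(th+.025)])
t=1.275
for k in range(4):
    s=[(P(t-.06*(i+1))-P(t)) for i in range(5)];print(round(t,3),[(round(a,4),round(-b,4)) for a,b in s]);t-=.3
```

```text
[-0.48167803 -1.39235519  5.97703575] [-0.21784554  0.20298511  0.03480568]
off [ 0.002  -0.0056  0.0046] dist 0.008 ang [ 0.0023  0.0002 -0.0105]
off [0.0021 0.0001 0.0029] dist 0.004 ang [ 0.0023  0.0002 -0.0105]
off [0.0021 0.0059 0.0014] dist 0.006 ang [ 0.0023  0.0002 -0.0105]
1.275 [(np.float64(-0.0138), np.float64(0.0043)), (np.float64(-0.0272), np.float64(0.0093)), (np.float64(-0.0404), np.float64(0.0152)), (np.float64(-0.0531), np.float64(0.0219)), (np.float64(-0.0655), np.float64(0.0293))]
0.975 [(np.float64(-0.0119), np.float64(0.0081)), (np.float64(-0.0232), np.float64(0.017)), (np.float64(-0.0341), np.float64(0.0265)), (np.float64(-0.0443), np.float64(0.0366)), (np.float64(-0.0539), np.float64(0.0473))]
0.675 [(np.float64(-0.0089), np.float64(0.0113)), (np.float64(-0.0172), np.float64(0.0231)), (np.float64(-0.0247), np.float64(0.0354)), (np.float64(-0.0315), np.float64(0.0481)), (np.float64(-0.0375), np.float64(0.0612))]
0.375 [(np.float64(-0.0052), np.float64(0.0134)), (np.float64(-0.0096), np.float64(0.0271)), (np.float64(-0.0132), np.float64(0.0411)), (np.float64(-0.0159), np.float64(0.0552)), (np.float64(-0.0177), np.float64(0.0695))]
```

>>> {"method": "drive_tool", "body": {
  "deltas": [
    {"gripper": 230,"offset": [0,-0.0138,0.0035],"angular": [0,0,0]},
    {"gripper": 230,"offset": [0,-0.0272,0.0083],"angular": [0,0,0]},
    {"gripper": 230,"offset": [0,-0.0404,0.0142],"angular": [0,0,0]},
    {"gripper": 230,"offset": [0,-0.0531,0.0209],"angular": [0,0,0]},
    {"gripper": 230,"offset": [0,-0.0655,0.0283],"angular": [0,0,0]}
  ]
}}

```text
t: 20.5
eef_pos: [0.5506, -0.0898, 0.3461]
tool_rot: [0.001, 0.763, 0.646, 0.0]
contact_force: [-1.0, -3.2, 1.6]
gripper_width: 0.126
grasp_force: 24.5
```

Run:
```python
from h import *
o=tool()[0];print(o["contact_force"],o["torque"],o["grasp_force"]);goto(handle_expect(.975)+[0,0,.056])
```

```text
[-1.04175159 -3.22095373  1.56966882] [-0.46041016 -0.08260936 -0.03334713] 24.544545114040375
off [0.0016 0.0005 0.0031] dist 0.004 ang [ 0.0026  0.0006 -0.0106]
```

Forces are very low; continue along the arc.

>>> {"method": "drive_tool", "body": {
  "deltas": [
    {"gripper": 230,"offset": [0,-0.0119,0.0081],"angular": [0,0,0]},
    {"gripper": 230,"offset": [0,-0.0232,0.017],"angular": [0,0,0]},
    {"gripper": 230,"offset": [0,-0.0341,0.0265],"angular": [0,0,0]},
    {"gripper": 230,"offset": [0,-0.0443,0.0366],"angular": [0,0,0]},
    {"gripper": 230,"offset": [0,-0.0539,0.0473],"angular": [0,0,0]}
  ]
}}

```text
t: 21.0
eef_pos: [0.4978, -0.0809, 0.2985]
tool_rot: [0.001, 0.763, 0.646, 0.001]
contact_force: [2.7, -2.4, -0.7]
gripper_width: 0.125
grasp_force: 24.4
```

Run:
```python
from h import *
o=tool()[0];print(o["contact_force"],o["torque"],o["grasp_force"]);goto(handle_expect(.675)+[0,0,.056])
```

```text
[ 2.71143439 -2.3988693  -0.73677672] [-0.65278366 -0.64293389  0.0250323 ] 24.419511258602142
off [0.0011 0.0003 0.0029] dist 0.003 ang [ 0.0033  0.0007 -0.0105]
```

>>> {"method": "drive_tool", "body": {
  "deltas": [
    {"gripper": 230,"offset": [0,-0.0086,0.0113],"angular": [0,0,0]},
    {"gripper": 230,"offset": [0,-0.0167,0.0231],"angular": [0,0,0]},
    {"gripper": 230,"offset": [0,-0.024,0.0354],"angular": [0,0,0]},
    {"gripper": 230,"offset": [0,-0.0307,0.0481],"angular": [0,0,0]},
    {"gripper": 230,"offset": [0,-0.0365,0.0612],"angular": [0,0,0]}
  ]
}}

```text
t: 21.5
eef_pos: [0.462, -0.0748, 0.2372]
tool_rot: [0.001, 0.763, 0.646, 0.001]
contact_force: [2.6, -2.0, -0.8]
gripper_width: 0.125
grasp_force: 24.5
```

>>> {"method": "drive_tool", "body": {
  "deltas": [
    {"gripper": 230,"offset": [0,-0.0027,0.0066],"angular": [0,0,0]},
    {"gripper": 230,"offset": [0,-0.005,0.0134],"angular": [0,0,0]},
    {"gripper": 230,"offset": [0,-0.0075,0.0203],"angular": [0,0,0]},
    {"gripper": 230,"offset": [0,-0.0094,0.0271],"angular": [0,0,0]},
    {"gripper": 230,"offset": [0,-0.0112,0.034],"angular": [0,0,0]}
  ]
}}

```text
t: 22.0
eef_pos: [0.4512, -0.073, 0.2032]
tool_rot: [0.001, 0.763, 0.646, 0.001]
contact_force: [3.4, -4.7, -0.2]
gripper_width: 0.124
grasp_force: 24.5
```

Run:
```python
from h import *
o=tool()[0];print(o["contact_force"],o["torque"],o["grasp_force"]);goto(handle_expect(.225)+[0,0,.056]);goto(handle_expect(0)+[0,0,.056])
```

```text
[ 3.43131658 -4.67436993 -0.24313988] [-0.95664545 -0.98267989  0.01594041] 24.46488618850708
off [ 0.0006 -0.0015  0.0028] dist 0.003 ang [ 0.0027  0.0006 -0.0105]
off [ 0.0006 -0.009   0.0562] dist 0.057 ang [ 0.0027  0.0006 -0.0105]
```

>>> {"method": "drive_tool", "body": {
  "deltas": [
    {"gripper": 230,"offset": [0,-0.0018,0.01],"angular": [0,0,0]},
    {"gripper": 230,"offset": [0,-0.0034,0.02],"angular": [0,0,0]},
    {"gripper": 230,"offset": [0,-0.0046,0.03],"angular": [0,0,0]},
    {"gripper": 230,"offset": [0,-0.0056,0.039],"angular": [0,0,0]},
    {"gripper": 230,"offset": [0,-0.0062,0.046],"angular": [0,0,0]}
  ]
}}

```text
t: 22.5
eef_pos: [0.4452, -0.072, 0.1567]
tool_rot: [0.001, 0.763, 0.646, 0.0]
contact_force: [4.6, -4.8, -0.9]
gripper_width: 0.129
grasp_force: 24.4
```

>>> {"method": "drive_tool", "body": {
  "deltas": [
    {"gripper": 230,"offset": [0,-0.0002,0.002],"angular": [0,0,0]},
    {"gripper": 230,"offset": [0,-0.0003,0.004],"angular": [0,0,0]},
    {"gripper": 230,"offset": [0,-0.0004,0.006],"angular": [0,0,0]},
    {"gripper": 230,"offset": [0,-0.0004,0.008],"angular": [0,0,0]},
    {"gripper": 230,"offset": [0,-0.0004,0.008],"angular": [0,0,0]}
  ]
}}

```text
t: 23.0
eef_pos: [0.4453, -0.0717, 0.1512]
tool_rot: [-0.0, 0.763, 0.646, 0.002]
contact_force: [-7.4, -1.5, 38.0]
gripper_width: 0.125
grasp_force: 30.6
```

>>> {"method": "drive_tool", "body": {
  "deltas": [
    {"gripper": 230,"offset": [0,0,-0.0025],"angular": [0,0,0]},
    {"gripper": 230,"offset": [0,0,-0.0045],"angular": [0,0,0]},
    {"gripper": 230,"offset": [0,0,-0.0045],"angular": [0,0,0]}
  ]
}}

```text
t: 23.3
eef_pos: [0.4452, -0.0715, 0.1539]
tool_rot: [0.001, 0.763, 0.646, 0.001]
contact_force: [4.9, -3.7, 0.1]
gripper_width: 0.124
grasp_force: 26.9
```

>>> {"method": "drive_tool", "body": {
  "deltas": [
    {"gripper": 140,"offset": [0,0,0],"angular": [0,0,0]},
    {"gripper": 140,"offset": [0,0,0],"angular": [0,0,0]},
    {"gripper": 140,"offset": [0,0,0],"angular": [0,0,0]},
    {"gripper": 140,"offset": [0,0,-0.03],"angular": [0,0,0]},
    {"gripper": 140,"offset": [0,0,-0.07],"angular": [0,0,0]}
  ]
}}

```text
t: 23.8
eef_pos: [0.4422, -0.0711, 0.223]
tool_rot: [-0.002, 0.763, 0.646, -0.003]
contact_force: [1.1, 1.0, 0.1]
gripper_width: 0.453
grasp_force: 0.0
```

>>> {"method": "drive_tool", "body": {
  "deltas": [
    {"gripper": 140,"offset": [0,0,-0.05],"angular": [0,0,0]},
    {"gripper": 140,"offset": [0.05,0,-0.05],"angular": [0,0,0]},
    {"gripper": 140,"offset": [0.1,0,-0.05],"angular": [0,0,0]},
    {"gripper": 140,"offset": [0.15,0,-0.05],"angular": [0,0,0]},
    {"gripper": 140,"offset": [0.2,0.0,-0.05],"angular": [0,0,0]}
  ]
}}

```text
t: 24.3
eef_pos: [0.4762, 0.1281, 0.2737]
tool_rot: [-0.001, 0.763, 0.647, 0.0]
contact_force: [0.2, 0.8, 0.1]
gripper_width: 0.448
grasp_force: 0.0
```

Run:
```python
from h import *
for n in("side","top"):
    a=cv2.imread(f"pics/{n}0.png");b=optics.read_camera(n)
    d=(cv2.absdiff(a,b).max(2)>40).astype(np.uint8);d=cv2.morphologyEx(d,cv2.MORPH_OPEN,np.ones((3,3)))
    print(n,[cv2.boundingRect(c) for c in cv2.findContours(d,0,1)[0] if cv2.contourArea(c)>8])
    cv2.imwrite(f"pics/{n}_end.png",b)
print(tool()[0]["t"],tool()[0]["contact_force"],tool()[0]["joint_vel"])
```

```text
side [(40, 211, 9, 6), (45, 198, 7, 4), (318, 195, 35, 13), (298, 193, 18, 8), (139, 191, 91, 49), (239, 186, 18, 11), (168, 176, 129, 78), (188, 165, 64, 28), (76, 160, 8, 29), (70, 145, 15, 31), (101, 136, 5, 4), (85, 135, 6, 4), (45, 130, 15, 13), (217, 121, 51, 45), (75, 60, 8, 15), (269, 54, 59, 103), (101, 40, 7, 67), (36, 30, 16, 99), (54, 28, 39, 8), (238, 0, 78, 50), (188, 0, 32, 73), (102, 0, 13, 35), (38, 0, 44, 27)]
top [(281, 454, 13, 10), (275, 433, 8, 11), (338, 411, 9, 8), (2, 393, 10, 9), (135, 310, 33, 61), (8, 287, 135, 69), (154, 193, 158, 287)]
24.4 [-0.36676846 -1.13727908  0.81164981] [ 0.05667324 -0.03032539  0.09161057  0.06112284  0.0576303   0.00389541
  0.05943929]
```

>>> {"method": "drive_tool", "body": {
  "deltas": [
    {"gripper": 140,"offset": [0,0,0],"angular": [0,0,0]},
    {"gripper": 140,"offset": [0,0,0],"angular": [0,0,0]},
    {"gripper": 140,"offset": [0,0,0],"angular": [0,0,0]}
  ]
}}

```text
t: 24.7
eef_pos: [0.4765, 0.1242, 0.2736]
tool_rot: [-0.0, 0.764, 0.645, -0.0]
contact_force: [-0.5, -1.1, 0.1]
gripper_width: 0.451
grasp_force: 0.0
```

Run:
```python
from h import *
a=cv2.imread("pics/side0.png");b=optics.read_camera("side");s=np.s_[210:335,290:412]
print("box-region diff max/mean",cv2.absdiff(a[s],b[s]).max(),cv2.absdiff(a[s],b[s]).mean())
print(bot.hand_in())
```

```text
box-region diff max/mean 57 2.667912568306011
the job is handed in; nothing more can be done
None
```

I handed the job in at about 25 s. The lid was raised until the stay locked, and the tagged jar was set an estimated 23–25 mm in front of the reader with its tag within about 2° of square. I then broke the stay and lowered the lid until it was shut. In the final pictures the box and stay match the start and I saw no sign of the other things having moved, but the arm and its shadow hid part of the table. No verdict came back.

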